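# Clear and load the claw-guide edge scanner

## Task

Flip the bench supply's toggle over to off (red dot), then use the scraper block, not the fingers, to wipe every brass chip off the scanner plate into the white chip tray. Then set every yellow jaw guide upright (groove on top) on the plate with a long side pushed flush against the steel stop rail, and after that flip the toggle back on (green dot). Finish with the scraper standing back on its black mat, everything still in place and the housing, pin block and red bowl undisturbed.

Things in the scene. Friction and masses are not known exactly. Their poses are not given: they have to be found in the camera images.
- station: Fixed edge-scanning station; origin on the bench under the plate's centre, z up. Dark steel plate 160 (x) x 240 (y) mm, flat top 45 mm above the bench. Aluminium lips stand 8 mm above it along its -x edge (inner face x = -70 mm) and +y edge (inner face y = +110 mm). Its -y edge (y = -120 mm) is open, over the chip tray
- rail (a point): Middle of the foot of the bright steel stop rail's face, which looks to the station's -x (station x = +60 mm, z = 45 mm). The rail runs along the plate's whole y length, 18 mm above the plate. Behind it, station x +80 to +115 mm, the black scanner bar, top 66 mm above the bench
- tray (a point): Centre of the white chip tray's floor, 4 mm above the bench. The tray belongs to the station, outside 160 (x) x 100 (y) mm, station y -120 to -220 mm; its 4 mm walls reach 40 mm above the bench, none on the plate's side
- supply: Fixed grey bench supply box, 90 (x) x 120 (y) x 50 mm high, origin at the centre of its underside. The toggle stands in the middle of its top; a green dot on top on the +y side (ON), a red dot on the -y side (OFF)
- toggle (a joint): The steel bat toggle, pivot 52 mm above the bench at the box centre, swinging in the box's y-z plane. +0.45 rad: leaning fully to +y, the green dot, ON; -0.45: fully to -y, the red dot, OFF. It snaps over centre: let go, it falls to whichever side of 0 it is on and stays there; pushing it over takes about 1 N at the tip
- toggle_tip (a point): Top of the toggle bat, 50 mm from the pivot. The bat is 9 mm thick with a 15 mm ball at its end
- mat: Black rubber mat 100 (x) x 120 (y) x 3 mm lying fixed on the bench, the scraper's place; origin at the centre of its underside
- scraper: Loose scraper block: orange base 44 (x) x 80 (y) x 22 mm high with vertical faces, on top a centred black grip 24 (x) x 40 (y) x 32 mm (top 54 mm up). Origin at the centre of its underside, z up. About 150 g. It wipes moving along its own x, either way, with its 80 mm wide face
- guide0: Loose yellow nylon jaw guide, a block 32 (x) x 46 (y) x 30 mm high with a black groove along y in its top; origin at the centre of its underside, z up. About 55 g; may be absent
- guide1: Loose yellow nylon jaw guide, a block 32 (x) x 46 (y) x 30 mm high with a black groove along y in its top; origin at the centre of its underside, z up. About 55 g; may be absent
- guide2: Loose yellow nylon jaw guide, a block 32 (x) x 46 (y) x 30 mm high with a black groove along y in its top; origin at the centre of its underside, z up. About 55 g; may be absent
- chip0: Loose sharp bent brass chip, about 18 x 18 x 10 mm, L-shaped, 14 g, origin on its underside near the middle; may be absent
- chip1: Loose sharp bent brass chip, about 18 x 18 x 10 mm, L-shaped, 14 g, origin on its underside near the middle; may be absent
- chip2: Loose sharp bent brass chip, about 18 x 18 x 10 mm, L-shaped, 14 g, origin on its underside near the middle; may be absent
- chip3: Loose sharp bent brass chip, about 18 x 18 x 10 mm, L-shaped, 14 g, origin on its underside near the middle; may be absent
- chip4: Loose sharp bent brass chip, about 18 x 18 x 10 mm, L-shaped, 14 g, origin on its underside near the middle; may be absent
- housing: Bystander: matte grey pressure housing, upright cylinder 76 mm diameter, 114 mm high, origin under its centre
- pinblock: Bystander: steel spring pin block 50 x 80 x 30 mm with four brass pins to 46 mm, origin under its centre
- ringpot: Bystander: small red bowl 64 mm across, 45 mm high, origin under its centre
Mind the look-alikes: they are no part of the job. What is shaped like the guide1 but blue is not meant.

How it is judged:
By the outcome, as a careful person would: the job done as asked, in the order asked, and still so for the second after the job is handed in, with the robot touching nothing.
Of chip0, chip1, chip2, chip3, chip4 only 3 to 5 are there at a start; the rules pass over those that are not, and their reading is None.
Of guide0, guide1, guide2 only 2 to 3 are there at a start; the rules pass over those that are not, and their reading is None.
At some moment in a run one of guide0, guide1, guide2 may be knocked a few centimetres aside while the robot is not near it.
Once in a run the grip may slacken for a moment while it holds something.
It also fails if it takes over 210 s, if anything falls off the work surface, if the arm or the gripper's body presses on something with over 40 N, if the wrist force passes 120 N, or if a joint passes its speed limit or range.

## Robot

A 7-joint arm with a two-finger parallel gripper is mounted at the origin on the work surface. World frame = base frame: x ahead of the robot, y to its left, z up, the work surface at z = 0. Lengths are in m, angles in rad, forces in N, time in s.
With the tool pointing down it reaches from about 0.425 to 0.925 m from the base axis. Payload 6.8 kg.
Tool frame: the origin (TCP) lies on the front face of the gripper's body, between the roots of the fingers; the fingertips stand 73 mm ahead of it and the grasp point (between the pads) lies 54 mm ahead of it; z points along the fingers, y is the line along which they close (so a half turn about z gives the same grasp; the last joint's range is limited). The gripper opens to 85 mm and grips with 20 to 120 N. Pads are 22 mm wide; open, the fingers measure 114 mm over their backs; the gripper's body (76 mm by 85 mm) begins 54 mm behind the grasp point. The pads swing forward as they close: fully open they stand 13 mm farther back than shut.
Start: joints at [1.14, 0.477, 0.022, 1.555, -0.011, 1.109, -0.083], TCP at [0.214, -0.64, 0.304] pointing down, gripper open.
Joint ranges: [-2.96, 2.96], [-0.34, 2.1], [-1.41, 1.46], [0.24, 2.44], [-1.37, 4.51], [0.17, 1.92], [-2.96, 2.96]. Speed limits (rad/s): [2.39, 2.39, 3.14, 3.14, 3.14, 3.14, 3.14].

## Interface

Orientations are given as a unit quaternion [w, x, y, z].
In Python, from station import bot, optics gives the robot as it stands.
- The arm moves only by the tool drive_tool, never from a script. Its argument "deltas" is a list of rows, each an object with "gripper": the closure in counts, from 0 (fully open) to 255 (shut); "offset": the shift along the tool's x, y, z in units of 1000 mm (1.0 is 1000 mm), a list of three; "angular": the turn, a rotation vector about the tool's x, y, z in units of 45 degrees (1.0 is 45 degrees), a list of three. In form: [{"gripper": gripper, "offset": [dx, dy, dz], "angular": [rx, ry, rz]}, ...]. A call has 1 to 5 rows; each row is the pose to reach, as a shift and turn from the pose commanded when the call began, along the tool's axes at that moment; what a row does not reach only later rows make up. A row lasts 1/10 s, in which the tool goes at most 50 mm and 8.59 degrees, less where a joint would pass 70% of its speed; a pose out of reach is approached as far as the arm can. A call with a number of a shift or a turn outside -1 to 1 is refused whole. A call with a gripper value outside its range is refused whole. The fingers move at their own pace and stop on an object; "grip_force" is the grip in N (left out, the last holds). Time passes only in rows, so rows that repeat a pose let the fingers close. It gives the time, the measured TCP pose, the force, the opening and the grip force at its end, in the units of the state.
- bot.get_obs(): the state, without advancing time (a new reading comes with each control period).
- optics.read_camera(name): name is "scene" or "side" or "wrist"; returns the picture (384x512x3 uint8, blue, green, red); there is no depth.
- optics.camera_model(name): a dict with "fx", "fy", "cx", "cy" (pixels), "dist" ([k1, k2, p1, p2, k3] as OpenCV has them; the pictures are not rectified), "cam_to_world" (4x4, takes a point from camera to world coordinates). Camera axes: x right, y up, looking along -z (the intrinsics and any distortion apply to the point x, -y, -z); pixel columns grow to the right and rows downward; lengths in m; the calibration is good to about 2 mm. A picture is of the moment at which its call begins: read the wrist's pose just before it. camera_model takes no time and is no camera call; for the wrist camera it gives the pose at the moment of the call.
- bot.hand_in(): hands the job in; it is judged then, once.
The state is a dict: "t": time; "q": joint angles; "joint_vel": joint speeds; "joint_torque": joint torques, N m; "eef_pos": TCP position; "tool_rot": TCP orientation; "contact_force": force on the tool from outside, world axes, zero at the start; "torque": the same for the moment, N m; "gripper_width": opening from 0.0 (shut) to 1.0 (fully open); "grasp_force": force on a finger pad.
Only numpy, scipy, OpenCV 4.12 (cv2) and the standard library are available. Lean on these libraries where they do the work, as an engineer would, in place of code of your own. Each camera call takes 0.05 s, during which the arm holds its last target. There are 200 camera calls.

## Working session

There is one attempt and no reset: what is moved stays moved. The work goes in short steps, Python scripts to look and compute and a tool call to move; the robot and the scene stay as the last step left them, time stands still between calls to the robot, and variables do not carry over. Pictures are saved under pics/ and viewed, at most 14 in all, crops included, and the job is handed in when it is done.

Besides the shell and the picture viewer there is one more tool, called after "Request:" as name([rows], argument=value, ...), one row to a line, values as JSON. drive_tool: Moves the arm, as the interface text tells. Its arguments: {"type":"object","properties":{"deltas":{"type":"array"},"grip_force":{"type":"number"}},"required":["deltas"]}

```bash
ls; mkdir -p pics; cat > h.py <<'E'
import numpy as np, cv2
from station import bot, optics
def snap(n,name=None):
    m=optics.camera_model(n); im=np.array(optics.read_camera(n))
    if name: cv2.imwrite('pics/'+name+'.png',im)
    return im,m
def ray(m,uv):
    K=np.array([[m['fx'],0,m['cx']],[0,m['fy'],m['cy']],[0,0,1.]])
    p=cv2.undistortPoints(np.array(uv,float).reshape(-1,1,2),K,np.array(m['dist'],float)).reshape(-1,2)
    T=np.array(m['cam_to_world']); d=np.c_[p[:,0],-p[:,1],-np.ones(len(p))]@T[:3,:3].T
    return T[:3,3],d
def onz(m,uv,z):
    o,d=ray(m,uv); return o+d*((z-o[2])/d[:,2])[:,None]
def proj(m,P):
    T=np.array(m['cam_to_world']); c=(np.atleast_2d(P)-T[:3,3])@T[:3,:3]; c=c*[1,-1,-1]
    K=np.array([[m['fx'],0,m['cx']],[0,m['fy'],m['cy']],[0,0,1.]])
    return cv2.projectPoints(c,np.zeros(3),np.zeros(3),K,np.array(m['dist'],float))[0].reshape(-1,2)
E
python3 - <<'E'
from h import *
o=bot.get_obs(); print({k:np.round(v,3) for k,v in o.items()})
ims=[]
for n in ['scene','side','wrist']:
    im,m=snap(n,n+'0'); T=np.array(m['cam_to_world']); print(n,np.round(T,3).tolist(),m['fx'],m['dist'])
E
```

```text
pics
{'t': np.float64(0.0), 'q': array([ 1.14 ,  0.478,  0.022,  1.556, -0.012,  1.109, -0.083]), 'joint_vel': array([-0.001,  0.   ,  0.003,  0.002, -0.001,  0.   , -0.002]), 'joint_torque': array([ 0.0000e+00, -5.9644e+01,  1.6080e+00, -2.8119e+01,  1.3000e-02,
        1.0000e-02, -0.0000e+00]), 'eef_pos': array([ 0.214, -0.64 ,  0.303]), 'tool_rot': array([-0.001,  0.987,  0.161, -0.   ]), 'contact_force': array([ 0.314, -0.561,  0.74 ]), 'torque': array([ 0.025,  0.025, -0.051]), 'grasp_force': np.float64(0.0), 'gripper_width': np.float64(0.996)}
scene [[0.448, -0.747, 0.491, 1.179], [0.894, 0.367, -0.259, -0.303], [0.013, 0.554, 0.832, 1.066], [0.0, 0.0, 0.0, 1.0]] 412.12239697053656 [-0.03396519  0.          0.          0.          0.        ]
side [[0.896, 0.283, -0.342, 0.288], [-0.444, 0.574, -0.689, -0.616], [0.001, 0.769, 0.64, 0.683], [0.0, 0.0, 0.0, 1.0]] 383.22745399597517 [-0.01295796  0.          0.          0.          0.        ]
wrist [[0.317, 0.901, 0.297, 0.289], [-0.948, 0.302, 0.097, -0.614], [-0.002, -0.312, 0.95, 0.372], [0.0, 0.0, 0.0, 1.0]] 311.9070619844906 [-0.05571488  0.          0.          0.          0.        ]
```

View pics/scene0.png

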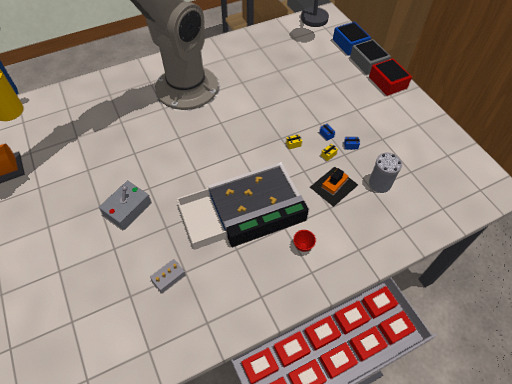

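View pics/side0.png

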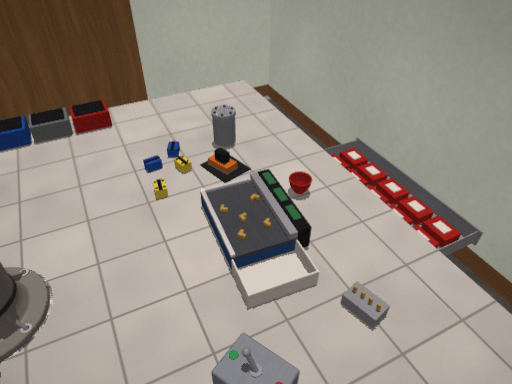

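Scene view shows: yellow guides at (294,141) and (329,152), with blue look-alikes at (327,131) and (352,143). The scraper is on its mat at (335,182), and five chips lie on the plate, (229,192) to (273,201). The supply is at (125,205), green dot (135,189), red dot (111,211), with the toggle leaning to green. The orange and yellow objects at the left edge are furniture. I choose the two yellow blocks, the orange scraper on the black mat and the brass L pieces.

```bash
cat >> h.py <<'E'
def blobs(im,lo,hi,amin=15,roi=None):
    h=cv2.cvtColor(im,cv2.COLOR_BGR2HSV); k=cv2.inRange(h,np.array(lo),np.array(hi))
    if roi is not None:
        r=np.zeros_like(k); cv2.fillPoly(r,[np.int32(roi)],255); k&=r
    n,l,s,c=cv2.connectedComponentsWithStats(k)
    return k,[(c[i].round(1),int(s[i,4])) for i in range(1,n) if s[i,4]>=amin]
E
python3 - <<'E'
from h import *
S={'yellow':((24,150,90),(34,255,255)),'brass':((14,110,90),(23,255,255)),'orange':((5,180,90),(13,255,255)),'green':((50,120,60),(85,255,255)),'red':((0,180,80),(4,255,255)),'blue':((105,150,60),(125,255,255))}
for n in ['scene','side']:
    im=cv2.imread(f'pics/{n}0.png'); m=optics.camera_model(n)
    for k,(a,b) in S.items():
        z={'yellow':.02,'brass':.05,'orange':.022,'green':.05,'red':.05,'blue':.02}[k]
        print(n,k,[(c.tolist(),a_,onz(m,[c],z)[0,:2].round(3).tolist()) for c,a_ in blobs(im,a,b,6)[1]])
im=cv2.imread('pics/scene0.png'); c=cv2.resize(im[120:300,90:390],None,fx=2.6,fy=2.6,interpolation=cv2.INTER_CUBIC); cv2.imwrite('pics/c1.png',c)
E
```

```text
scene yellow [([293.1, 136.3], 15, [0.406, 0.229]), ([293.8, 143.2], 109, [0.434, 0.216]), ([328.4, 146.6], 20, [0.497, 0.312]), ([328.9, 153.8], 110, [0.524, 0.298])]
scene brass [([286.2, 6.6], 65, [-0.23, 0.55]), ([332.6, 0.9], 12, [-0.183, 0.756]), ([397.8, 22.2], 354, [0.066, 0.921]), ([397.0, 5.4], 16, [-0.035, 0.995]), ([236.2, 20.9], 235, [-0.228, 0.313]), ([385.3, 44.3], 7, [0.165, 0.782]), ([28.4, 53.4], 9, [-0.392, -0.495]), ([8.4, 100.8], 726, [-0.155, -0.601]), ([5.5, 160.4], 260, [0.118, -0.646]), ([333.8, 183.7], 161, [0.648, 0.232]), ([257.8, 179.0], 26, [0.531, 0.033]), ([229.3, 191.5], 36, [0.535, -0.063]), ([248.1, 192.1], 36, [0.561, -0.014]), ([272.7, 199.8], 34, [0.618, 0.039]), ([241.1, 208.5], 35, [0.604, -0.057]), ([174.6, 265.4], 9, [0.686, -0.291]), ([168.8, 269.8], 9, [0.691, -0.309]), ([163.2, 274.1], 11, [0.696, -0.326]), ([157.0, 278.5], 10, [0.701, -0.345])]
scene orange [([409.4, 73.5], 8, [0.323, 0.788]), ([8.2, 151.5], 66, [0.054, -0.642]), ([13.6, 163.5], 10, [0.114, -0.633]), ([9.3, 165.5], 6, [0.116, -0.647]), ([5.0, 169.6], 11, [0.127, -0.662]),
[... 1782 characters left out ...]
.5, 294.0], 22, [0.678, -0.314]), ([370.0, 299.8], 26, [0.682, -0.33]), ([378.5, 306.0], 25, [0.688, -0.349])]
side orange [([223.0, 164.1], 238, [0.616, 0.241])]
side green [([268.6, 177.7], 80, [0.688, 0.093]), ([280.2, 193.9], 99, [0.683, 0.021]), ([292.8, 211.5], 115, [0.678, -0.05]), ([233.1, 354.1], 63, [0.402, -0.312])]
side red [([91.2, 119.5], 641, [0.308, 0.631]), ([398.8, 199.8], 2296, [0.939, -0.131]), ([299.6, 181.8], 342, [0.753, 0.041]), ([278.5, 382.8], 8, [0.448, -0.388])]
side blue [([15.2, 136.0], 600, [0.068, 0.689]), ([172.8, 150.0], 124, [0.507, 0.38]), ([152.7, 164.3], 163, [0.431, 0.334]), ([216.0, 232.4], 159, [0.494, -0.005]), ([264.2, 254.3], 472, [0.565, -0.116])]
```

View pics/c1.png

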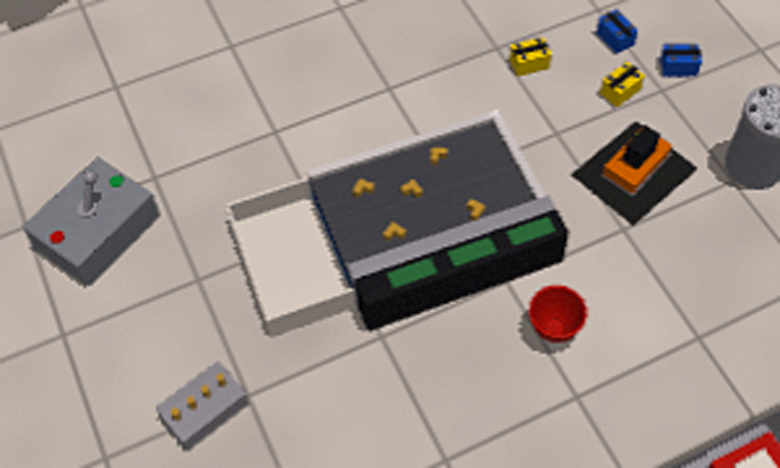

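```bash
cat >> h.py <<'E'
from scipy.spatial.transform import Rotation as Ro
def Rdown(yaw):
    c,s=np.cos(np.radians(yaw)),np.sin(np.radians(yaw)); return np.array([[c,s,0],[s,-c,0],[0,0,-1.]])
def pose(o=None):
    o=o or bot.get_obs(); w,x,y,z=o['tool_rot']; return np.array(o['eef_pos']),Ro.from_quat([x,y,z,w]).as_matrix()
def plan(*wps):
    "successive moves (x,y,z,yaw deg); prints offset/angular for each from the previous"
    p,R=pose(); print('now',p.round(4),'yaw',np.degrees(np.arctan2(R[1,0],R[0,0])).round(2))
    for w in wps:
        R2=Rdown(w[3]); q=np.array(w[:3]); rv=Ro.from_matrix(R.T@R2).as_rotvec()
        print(w,'off',(R.T@(q-p)).round(4).tolist(),'ang',(np.degrees(rv)/45).round(4).tolist()); p,R=q,R2
def fr(p0,yaw):
    c,s=np.cos(np.radians(yaw)),np.sin(np.radians(yaw)); R=np.array([[c,-s],[s,c]])
    return (lambda a:np.array(p0)+R@np.array(a)),(lambda a:R.T@(np.array(a)-p0))
E
python3 - <<'E'
from h import *
px={'scene':[[293.8,208.5],[271.1,216.4],[248,224.5]],'side':[[268.6,177.7],[280.2,193.9],[292.8,211.5]]}
A=[]
for n in px:
    P=onz(optics.camera_model(n),px[n],.066)[:,:2]; print(n,P.round(4).tolist()); A.append(P)
A=np.mean(A,0); d=A[0]-A[2]; yaw=-np.degrees(np.arctan2(d[0],d[1])); c=A[1]
o=fr(c,yaw)[0]([-.0975,0]); print('station yaw',yaw,'origin (if screens centred)',o)
f,g=fr(o,yaw)
for n in px:
    m=optics.camera_model(n)
    Z=[*f([.06,.12]),.063],[*f([.06,-.12]),.063],[*f([-.07,-.12]),.045],[*f([-.08,.12]),.053]
    print(n,proj(m,np.array(Z)).round(1).tolist())
for ch in [(.531,.033),(.535,-.063),(.561,-.014),(.618,.039),(.604,-.056)]: print('chip',g(ch).round(3))
m=optics.camera_model('scene'); print('housing top',onz(m,[[388,162]],.114),'bowl',onz(m,[[304,239]],.04))
b,_=fr([.425,-.352],29.7)
plan([*b([0,.06]),.22,29.7],[*b([0,.06]),.15,29.7],[*b([0,.003]),.15,29.7])
E
```

```text
scene [[0.6792, 0.074], [0.6738, 0.0038], [0.6686, -0.0658]]
side [[0.6779, 0.075], [0.6728, 0.0045], [0.6678, -0.0646]]
station yaw -4.247527536091601 origin (if screens centred) [0.57605389 0.01133421]
scene [[303.6, 193.3], [226.5, 219.9], [212.0, 188.0], [283.7, 160.5]]
side [[248.6, 171.3], [288.1, 231.1], [233.9, 253.1], [198.6, 186.6]]
chip [-0.047  0.018]
chip [-0.035 -0.077]
chip [-0.013 -0.026]
chip [0.04  0.031]
chip [ 0.033 -0.065]
housing top [[0.68574404 0.38483108 0.114     ]] bowl [[0.76610143 0.0603725  0.04      ]]
now [ 0.214  -0.6398  0.3031] yaw 18.49
[np.float64(0.39527247989405556), np.float64(-0.2998821091337085), 0.22, 29.7] off [0.2798, -0.2648, 0.0835] ang [-0.0018, -0.0001, -0.249]
[np.float64(0.39527247989405556), np.float64(-0.2998821091337085), 0.15, 29.7] off [0.0, 0.0, 0.07] ang [0.0, 0.0, 0.0]
[np.float64(0.42351362399470277), np.float64(-0.3493941054566854), 0.15, 29.7] off [-0.0, 0.057, 0.0] ang [0.0, 0.0, 0.0]
```

Request:
drive_tool([
  {"gripper": 255,"offset": [0.28,-0.265,0.083],"angular": [0,0,-0.249]},
  {"gripper": 255,"offset": [0.28,-0.265,0.083],"angular": [0,0,-0.249]},
  {"gripper": 255,"offset": [0.28,-0.265,0.083],"angular": [0,0,-0.249]},
  {"gripper": 255,"offset": [0.28,-0.265,0.083],"angular": [0,0,-0.249]},
  {"gripper": 255,"offset": [0.28,-0.265,0.083],"angular": [0,0,-0.249]},
], grip_force=40)

```text
t: 0.65
eef_pos: [0.3297, -0.4226, 0.2509]
tool_rot: [0.0, 0.967, 0.256, 0.0]
contact_force: [0.9, 0.1, -0.1]
gripper_width: 0.146
grasp_force: 0.0
```

Request:
drive_tool([
  {"gripper": 255,"offset": [0,0,0],"angular": [0,0,0]},
  {"gripper": 255,"offset": [0,0,0],"angular": [0,0,0]},
])

```text
t: 0.85
eef_pos: [0.3298, -0.4235, 0.2511]
tool_rot: [-0.0, 0.966, 0.258, -0.0]
contact_force: [-0.4, -0.1, -0.7]
gripper_width: 0.001
grasp_force: 0.0
```

```bash
python3 - <<'E'
from h import *
b,_=fr([.425,-.352],29.7)
plan([*b([0,.06]),.22,29.7],[*b([0,.06]),.15,29.7],[*b([0,.003]),.15,29.7])
E
```

```text
now [ 0.3298 -0.4235  0.2511] yaw 29.87
[np.float64(0.39527247989405556), np.float64(-0.2998821091337085), 0.22, 29.7] off [0.1183, -0.0746, 0.0311] ang [-0.0008, 0.0002, 0.0037]
[np.float64(0.39527247989405556), np.float64(-0.2998821091337085), 0.15, 29.7] off [0.0, 0.0, 0.07] ang [0.0, 0.0, 0.0]
[np.float64(0.42351362399470277), np.float64(-0.3493941054566854), 0.15, 29.7] off [-0.0, 0.057, 0.0] ang [0.0, 0.0, 0.0]
```

Request:
drive_tool([
  {"gripper": 255,"offset": [0.118,-0.075,0.031],"angular": [0,0,0.004]},
  {"gripper": 255,"offset": [0.118,-0.075,0.031],"angular": [0,0,0.004]},
  {"gripper": 255,"offset": [0.118,-0.075,0.031],"angular": [0,0,0.004]},
  {"gripper": 255,"offset": [0.118,-0.075,0.101],"angular": [0,0,0.004]},
  {"gripper": 255,"offset": [0.118,-0.075,0.101],"angular": [0,0,0.004]},
])

```text
t: 1.35
eef_pos: [0.3938, -0.3007, 0.1479]
tool_rot: [-0.001, 0.967, 0.255, -0.001]
contact_force: [-0.4, 0.3, 0.4]
gripper_width: 0.001
grasp_force: 0.0
```

Request:
drive_tool([
  {"gripper": 255,"offset": [0,0.01,0],"angular": [0,0,0]},
  {"gripper": 255,"offset": [0,0.02,0],"angular": [0,0,0]},
  {"gripper": 255,"offset": [0,0.03,0],"angular": [0,0,0]},
  {"gripper": 255,"offset": [0,0.04,0],"angular": [0,0,0]},
  {"gripper": 255,"offset": [0,0.047,0],"angular": [0,0,0]},
])

```text
t: 1.85
eef_pos: [0.4186, -0.3439, 0.1514]
tool_rot: [0.001, 0.967, 0.254, 0.001]
contact_force: [0.2, 0.0, 0.6]
gripper_width: -0.001
grasp_force: 0.0
```

Request:
drive_tool([
  {"gripper": 255,"offset": [0,0.004,0],"angular": [0,0,0]},
  {"gripper": 255,"offset": [0,0.008,0],"angular": [0,0,0]},
  {"gripper": 255,"offset": [0,0.01,0],"angular": [0,0,0]},
])

```text
t: 2.15
eef_pos: [0.4228, -0.3507, 0.1504]
tool_rot: [0.0, 0.967, 0.255, 0.0]
contact_force: [-1.4, 0.3, 0.1]
gripper_width: 0.001
grasp_force: 0.0
```

Request:
drive_tool([
  {"gripper": 255,"offset": [0,-0.03,0],"angular": [0,0,0]},
  {"gripper": 255,"offset": [0,-0.06,0],"angular": [0,0,0]},
  {"gripper": 255,"offset": [0,-0.06,-0.05],"angular": [0,0,0]},
  {"gripper": 255,"offset": [0,-0.06,-0.1],"angular": [0,0,0]},
  {"gripper": 255,"offset": [0,-0.06,-0.1],"angular": [0,0,0]},
])

```text
t: 2.65
eef_pos: [0.3959, -0.2996, 0.2565]
tool_rot: [0.004, 0.967, 0.255, 0.004]
contact_force: [1.5, -0.0, 0.5]
gripper_width: 0.0
grasp_force: 0.0
```

```bash
python3 - <<'E'
from h import *
o=bot.get_obs(); print(o['eef_pos'],o['contact_force'])
a,_=snap('scene'); b,_=snap('side')
cv2.imwrite('pics/t1.png',np.hstack([cv2.resize(a[150:250,80:180],(400,400)),cv2.resize(b[284:384,190:290],(400,400))]))
E
```

```text
[ 0.39587544 -0.29957989  0.25652974] [ 1.50696501 -0.04203489  0.48366748]
```

View pics/t1.png

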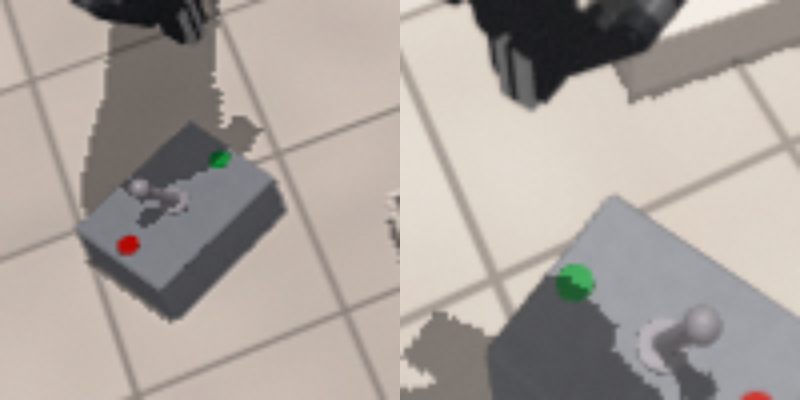

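Both views show the bat now leaning to the red dot (OFF). Next I look at the plate and the guide area from above.

```bash
python3 - <<'E'
from h import *
plan([.56,-.0,.32,0],[.54,.24,.32,0])
E
```

```text
now [ 0.3935 -0.2985  0.2517] yaw 29.53
[0.56, -0.0, 0.32, 0] off [0.2921, -0.1774, -0.0685] ang [0.0031, -0.0025, 0.6563]
[0.54, 0.24, 0.32, 0] off [-0.02, -0.24, 0.0] ang [0.0, 0.0, 0.0]
```

Request:
drive_tool([
  {"gripper": 0,"offset": [0.1,-0.06,-0.068],"angular": [0,0,0.2]},
  {"gripper": 0,"offset": [0.2,-0.12,-0.068],"angular": [0,0,0.4]},
  {"gripper": 0,"offset": [0.292,-0.177,-0.068],"angular": [0,0,0.656]},
  {"gripper": 0,"offset": [0.292,-0.177,-0.068],"angular": [0,0,0.656]},
  {"gripper": 0,"offset": [0.292,-0.177,-0.068],"angular": [0,0,0.656]},
])

```text
t: 3.25
eef_pos: [0.5041, -0.0988, 0.3018]
tool_rot: [-0.0, 1.0, -0.002, -0.001]
contact_force: [0.6, -0.3, -0.4]
gripper_width: 0.851
grasp_force: 0.0
```

Request:
drive_tool([
  {"gripper": 0,"offset": [0,0,0],"angular": [0,0,0]},
  {"gripper": 0,"offset": [0,0,0],"angular": [0,0,0]},
])

```text
t: 3.45
eef_pos: [0.5041, -0.0992, 0.3016]
tool_rot: [-0.0, 1.0, 0.002, -0.001]
contact_force: [0.1, -1.0, -0.9]
gripper_width: 0.999
grasp_force: 0.0
```

```bash
python3 - <<'E'
from h import *
plan([.56,-.0,.32,0],[.54,.24,.32,0])
snap('wrist','w1')
E
```

```text
now [ 0.5041 -0.0992  0.3016] yaw 0.2
[0.56, -0.0, 0.32, 0] off [0.0562, -0.099, -0.0185] ang [-0.0007, 0.0036, 0.0045]
[0.54, 0.24, 0.32, 0] off [-0.02, -0.24, 0.0] ang [0.0, 0.0, 0.0]
```

View pics/w1.png

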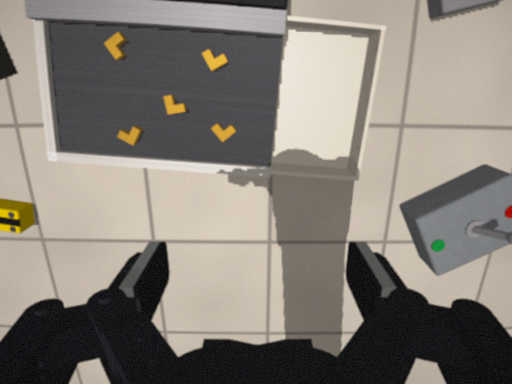

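Wrist picture: plate with five chips at about (115,45), (213,60), (173,104), (130,135), (222,131); rail foot along (50,22)–(285,33), tray to the right, one yellow guide at (12,215). Now fit the station edges on known planes, and move on to the guide/scraper area.

```bash
cat >> h.py <<'E'
def station(im,m,g):
    "g: rough (f,ginv) frame; dark plate pixels -> rail foot line, lip line, y edges in world"
    k=(cv2.cvtColor(im,cv2.COLOR_BGR2GRAY)<95).astype(np.uint8)*255
    f=g[0]; q=proj(m,[[*f(a),.045] for a in ([.0,-.05],[.0,.05])])
    res={}
    # sample from plate interior outward in station frame, find boundary
    gy=cv2.cvtColor(im,cv2.COLOR_BGR2GRAY).astype(float)
    for nm,fix,rng in (('rail',0,(.045,.075)),('lip',0,(-.085,-.055)),('edge',1,(-.14,-.10)),('lipy',1,(.095,.125))):
        P=[]
        for t in np.linspace(-.1,.09,24) if fix==0 else np.linspace(-.06,.05,16):
            s=np.linspace(*rng,121); W=np.array([[*f([a,t] if fix==0 else [t,a]),.045] for a in s])
            uv=proj(m,W)
            if (uv<1).any() or (uv[:,0]>510).any() or (uv[:,1]>382).any(): continue
            v=cv2.remap(gy.astype(np.float32),uv[:,0].astype(np.float32)[None],uv[:,1].astype(np.float32)[None],cv2.INTER_LINEAR)[0]
            v=cv2.GaussianBlur(v[None],(9,1),0)[0]; d=np.diff(v)*(1 if rng[0]>0 else -1)
            i=np.argmax(d)
            if d[i]>1: P.append(W[i,:2])
        res[nm]=np.array(P)
    return res
E
python3 - <<'E'
from h import *
im=cv2.imread('pics/w1.png'); m=optics.camera_model('wrist')
g=fr([.576,.0113],-4.25); r=station(im,m,g)
for k,P in r.items():
    if len(P)<4: print(k,len(P)); continue
    L=np.array([g[1](p) for p in P]); i=1 if k in('rail','lip') else 0
    a=np.polyfit(L[:,i],L[:,1-i],1); res=np.abs(L[:,1-i]-np.polyval(a,L[:,i])); ok=res<2*np.median(res)+3e-4; a=np.polyfit(L[ok,i],L[ok,1-i],1)
    print(k,ok.sum(),'slope deg',np.degrees(np.arctan(a[0])).round(2),'at',(a[1]*1e3).round(2))
E
```

```text
rail 24 slope deg 0.3 at 59.69
lip 24 slope deg 0.2 at -74.16
edge 15 slope deg -0.25 at -133.46
lipy 16 slope deg -0.4 at 102.61
```

Request:
drive_tool([
  {"gripper": 0,"offset": [0.007,-0.05,-0.018],"angular": [0,0,0]},
  {"gripper": 0,"offset": [0.014,-0.1,-0.018],"angular": [0,0,0]},
  {"gripper": 0,"offset": [0.021,-0.15,-0.018],"angular": [0,0,0]},
  {"gripper": 0,"offset": [0.028,-0.2,-0.018],"angular": [0,0,0]},
  {"gripper": 0,"offset": [0.035,-0.25,-0.018],"angular": [0,0,0]},
])

```text
t: 4.0
eef_pos: [0.5386, 0.1433, 0.3202]
tool_rot: [0.001, 1.0, -0.002, -0.001]
contact_force: [1.0, 0.3, 0.3]
gripper_width: 0.999
grasp_force: 0.0
```

Request:
drive_tool([
  {"gripper": 0,"offset": [0,-0.05,0],"angular": [0,0,0]},
  {"gripper": 0,"offset": [0,-0.08,0],"angular": [0,0,0]},
  {"gripper": 0,"offset": [0,-0.08,0],"angular": [0,0,0]},
  {"gripper": 0,"offset": [0,-0.08,0],"angular": [0,0,0]},
])

```text
t: 4.4
eef_pos: [0.5387, 0.2224, 0.3199]
tool_rot: [0.001, 1.0, -0.001, -0.001]
contact_force: [-0.0, -0.5, -0.4]
gripper_width: 1.002
grasp_force: 0.0
```

```bash
python3 - <<'E'
from h import *
plan([.54,.24,.32,0])
im,m=snap('wrist','w2')
E
```

```text
now [0.5387 0.2224 0.3199] yaw -0.07
[0.54, 0.24, 0.32, 0] off [0.0013, -0.0176, -0.0001] ang [0.0023, 0.0023, -0.0015]
```

View pics/w2.png

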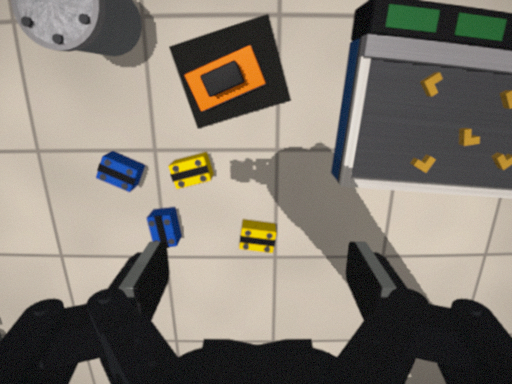

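Second wrist picture: yellow guides upright (groove on top) at (191,171) and (258,236), blue look-alikes at (121,171) and (164,227), scraper on its mat at (225,78), housing at (75,20). I check scale with the mat size and the chips, since the plate came out 3% large.

```bash
python3 - <<'E'
from h import *
im=cv2.imread('pics/w2.png'); m=optics.camera_model('wrist')
print(np.array(m['cam_to_world']).round(3).tolist(),m['fx'],m['fy'],m['cx'],m['cy'])
def rect(k,z,roi,name):
    r=np.zeros_like(k); x0,y0,x1,y1=roi; r[y0:y1,x0:x1]=255; k=k&r
    c=max(cv2.findContours(k,cv2.RETR_EXTERNAL,cv2.CHAIN_APPROX_NONE)[0],key=cv2.contourArea).reshape(-1,2)
    W=onz(m,cv2.convexHull(c).reshape(-1,2).astype(float),z)[:,:2]; (cx,cy),(w,h),a=cv2.minAreaRect((W*1000).astype(np.float32))
    print(name,'c',round(cx,1),round(cy,1),'wh',round(w,1),round(h,1),'ang',round(a,1)); return k
h=cv2.cvtColor(im,cv2.COLOR_BGR2HSV); gr=cv2.cvtColor(im,cv2.COLOR_BGR2GRAY)
org=cv2.inRange(h,(5,150,90),(20,255,255)); blk=cv2.inRange(gr,0,60)
rect(org|blk,.003,(160,5,300,135),'mat'); rect(org,.025,(160,5,300,135),'scraper base')
rect(blk,.057,(198,55,250,100),'grip')
ye=cv2.inRange(h,(22,120,60),(36,255,255))
for r in ((165,145,220,195),(230,210,285,262)): rect(ye,.03,r,'guide@30'); 
rect(cv2.inRange(h,(22,120,160),(36,255,255)),.03,(230,210,285,262),'bright only')
_,B=blobs(im,(14,150,90),(24,255,255),30,[[340,50],[512,50],[512,180],[340,180]])
print('chips w2',[onz(m,[c],.05)[0,:2].round(3).tolist() for c,_ in B])
E
```

```text
[[-0.003, 0.949, 0.314, 0.618], [-1.0, -0.004, 0.001, 0.222], [0.002, -0.314, 0.949, 0.389], [0.0, 0.0, 0.0, 1.0]] 311.9070619844906 311.9070619844906 257.08810650262166 183.06614722569626
mat c 626.4 252.3 wh 97.9 117.2 ang 16.2
scraper base c 620.3 257.8 wh 45.3 81.7 ang 22.4
grip c 619.9 256.2 wh 23.3 39.8 ang 22.4
guide@30 c 515.3 301.2 wh 35.2 50.8 ang 14.6
guide@30 c 435.9 219.8 wh 45.8 24.9 ang 81.9
bright only c 431.3 220.5 wh 45.8 12.5 ang 81.5
chips w2 [[0.616, 0.037], [0.602, -0.053], [0.559, -0.015], [0.533, -0.064], [0.529, 0.032]]
```

```bash
python3 - <<'E'
from h import *
im=cv2.imread('pics/w2.png'); m=optics.camera_model('wrist')
# rail foot, lip inner foot: clicked-region gradient lines; plus +y lip
g=fr([.576,.0113],-4.25); f=g[0]
print('pred px rail+y foot, lip corner, lip outer top corner',proj(m,[[*f([.06,.11]),.045],[*f([-.07,.11]),.045],[*f([-.08,.12]),.053],[*f([.115,.12]),.066]]).round(1).tolist())
gy=cv2.cvtColor(im,cv2.COLOR_BGR2GRAY)
for u in (400,450,495):
    print('col',u,[int(v) for v in gy[40:75,u]], [int(v) for v in gy[165:200,u]])
print('row100',[int(v) for v in gy[100,330:380]])
print('row150',[int(v) for v in gy[150,325:375]])
E
```

```text
pred px rail+y foot, lip corner, lip outer top corner [[358.0, 54.8], [339.7, 174.4], [331.5, 184.2], [363.3, -9.9]]
col 400 [145, 147, 144, 145, 146, 148, 148, 147, 146, 145, 150, 148, 147, 144, 151, 151, 150, 147, 139, 106, 72, 55, 50, 71, 74, 75, 77, 76, 71, 75, 77, 78, 77, 76, 71] [72, 69, 74, 76, 75, 76, 78, 76, 77, 70, 72, 79, 75, 74, 78, 94, 124, 169, 202, 201, 204, 204, 208, 209, 207, 207, 204, 202, 201, 205, 203, 204, 204, 201, 204]
col 450 [26, 24, 57, 107, 140, 145, 141, 144, 141, 142, 139, 141, 142, 144, 141, 145, 143, 142, 145, 141, 143, 144, 143, 140, 115, 84, 52, 48, 63, 72, 68, 72, 71, 72, 70] [69, 75, 74, 75, 75, 73, 75, 73, 71, 69, 72, 73, 72, 71, 71, 73, 71, 73, 81, 102, 136, 184, 206, 209, 202, 200, 205, 209, 208, 208, 201, 201, 199, 203, 198]
col 495 [40, 26, 21, 25, 38, 22, 19, 23, 69, 120, 141, 139, 138, 140, 141, 135, 136, 143, 141, 140, 137, 143, 141, 138, 137, 138, 138, 138, 135, 123, 91, 63, 43, 43, 57] [71, 66, 67, 71, 69, 67, 67, 66, 71, 67, 67, 69, 68, 69, 70, 71, 64, 70, 69, 65, 71, 69, 84, 118, 169, 199, 202, 198, 199, 201, 205, 207, 202, 196, 197]
row100 [198, 200, 197, 193, 196, 194, 200, 198, 197, 199, 192, 155, 89, 46, 39, 43, 37, 48, 39, 43, 47, 62, 93, 127, 177, 212, 223, 221, 219, 215, 217, 219, 215, 188, 134, 83, 77, 78, 74, 74, 78, 79, 75, 75, 73, 79, 74, 78, 78, 78]
row150 [85, 86, 84, 84, 85, 95, 123, 139, 134, 97, 58, 43, 36, 35, 42, 39, 44, 49, 62, 88, 123, 178, 216, 221, 220, 215, 215, 219, 221, 216, 170, 102, 79, 80, 79, 75, 83, 80, 82, 74, 78, 79, 76, 78, 74, 79, 79, 76, 78, 79]
```

```bash
python3 - <<'E'
from h import *
m=optics.camera_model('wrist'); m1={**m}
def line(n,px,z):
    P=onz(m,px,z)[:,:2]; d=P[-1]-P[0]; print(n,P.round(4).tolist(),'yaw',np.degrees(np.arctan2(d[1],d[0])).round(2)); return P
r=line('rail',[[400,59],[450,65],[495,70.2]],.045); l=line('lip',[[400,181.5],[450,185.5],[495,188.5]],.045)
i=line('lipy in',[[363.5,100],[355.5,150]],.053); o=line('lipy out',[[352.5,100],[345,150]],.053)
for o_ in ([.576,.0113],):
    for y in (-4.25,-4.5,-5):
        g=fr(o_,y)[1]
        print(y,[np.array([g(p) for p in P]).round(4).tolist() for P in (r,l,i,o)])
# scene: tray and edges
ms=optics.camera_model('scene'); f=fr([.576,.0113],-4.25)[0]
print(proj(ms,[[*f([-.07,-.12]),.045],[*f([.06,-.12]),.063],[*f([-.08,-.22]),.04],[*f([.08,-.22]),.04]]).round(1).tolist())
E
```

```text
rail [[0.6405, 0.0716], [0.6356, 0.0162], [0.6317, -0.0359]] yaw -94.68
lip [[0.5054, 0.0538], [0.5002, -0.0084], [0.496, -0.0668]] yaw -94.44
lipy in [[0.5986, 0.1093], [0.5448, 0.113]] yaw 176.04
lipy out [[0.5985, 0.121], [0.5448, 0.1247]] yaw 176.06
-4.25 [[[0.0598, 0.0649], [0.059, 0.0093], [0.059, -0.0429]], [[-0.0736, 0.0372], [-0.0742, -0.0252], [-0.074, -0.0838]], [[0.0152, 0.0994], [-0.0387, 0.0991]], [[0.0143, 0.1111], [-0.0395, 0.1108]]]
-4.5 [[[0.0595, 0.0652], [0.059, 0.0095], [0.0592, -0.0427]], [[-0.0737, 0.0369], [-0.0741, -0.0256], [-0.0736, -0.0841]], [[0.0148, 0.0995], [-0.0391, 0.099]], [[0.0138, 0.1112], [-0.04, 0.1106]]]
-5 [[[0.059, 0.0657], [0.0589, 0.0101], [0.0596, -0.0422]], [[-0.074, 0.0362], [-0.0738, -0.0262], [-0.0728, -0.0848]], [[0.0139, 0.0996], [-0.04, 0.0986]], [[0.0128, 0.1113], [-0.041, 0.1103]]]
[[212.0, 188.0], [226.4, 219.8], [179.1, 196.7], [195.4, 241.5]]
```

```bash
cat >> h.py <<'E'
ST=([.5742,.0008],-4.45); sf,sg=fr(*ST)
E
python3 - <<'E'
from h import *
print(bot.get_obs()['q'].round(2))
plan([.620,.257,.20,-67.6],[.620,.257,.102,-67.6],[.62,.257,.20,-67.6],[*sf([-.028,.081]),.20,-4.45],[*sf([-.028,.081]),.1455,-4.45],[*sf([-.028,-.12]),.1455,-4.45])
E
```

```text
[-0.18  0.34 -0.4   1.74  0.15  1.09 -2.2 ]
now [0.539  0.2214 0.3201] yaw -0.17
[0.62, 0.257, 0.2, -67.6] off [0.0811, -0.0361, 0.1199] ang [0.0036, -0.0, 1.4984]
[0.62, 0.257, 0.102, -67.6] off [0.0, 0.0, 0.098] ang [0.0, 0.0, 0.0]
[0.62, 0.257, 0.2, -67.6] off [0.0, 0.0, -0.098] ang [0.0, 0.0, 0.0]
[np.float64(0.552569124576247), np.float64(0.08372831379210645), 0.2, -4.45] off [0.1345, 0.1284, 0.0] ang [0.0, 0.0, -1.4033]
[np.float64(0.552569124576247), np.float64(0.08372831379210645), 0.1455, -4.45] off [0.0, 0.0, 0.0545] ang [0.0, 0.0, 0.0]
[np.float64(0.5369737171905626), np.float64(-0.1166657561512792), 0.1455, -4.45] off [-0.0, 0.201, 0.0] ang [0.0, 0.0, 0.0]
```

Request:
drive_tool([
  {"gripper": 0,"offset": [0.04,-0.018,0.03],"angular": [0,0,-0.18]},
  {"gripper": 0,"offset": [0.081,-0.036,0.06],"angular": [0,0,-0.36]},
  {"gripper": 0,"offset": [0.081,-0.036,0.06],"angular": [0,0,-0.54]},
  {"gripper": 0,"offset": [0.081,-0.036,0.06],"angular": [0,0,-0.72]},
  {"gripper": 0,"offset": [0.081,-0.036,0.06],"angular": [0,0,-0.9]},
])

```text
t: 4.95
eef_pos: [0.6206, 0.2567, 0.2596]
tool_rot: [0.001, 0.938, 0.347, -0.001]
contact_force: [0.1, -0.7, -0.6]
gripper_width: 0.998
grasp_force: 0.0
```

Request:
drive_tool([
  {"gripper": 0,"offset": [0,0,0],"angular": [0,0,-0.18]},
  {"gripper": 0,"offset": [0,0,0],"angular": [0,0,-0.36]},
  {"gripper": 0,"offset": [0,0,0],"angular": [0,0,-0.54]},
  {"gripper": 0,"offset": [0,0,0],"angular": [0,0,-0.72]},
  {"gripper": 0,"offset": [0,0,0],"angular": [0,0,-0.9]},
])

```text
t: 5.45
eef_pos: [0.6205, 0.2565, 0.2605]
tool_rot: [0.001, 0.76, 0.65, -0.001]
contact_force: [-1.6, 0.5, 0.3]
gripper_width: 0.999
grasp_force: 0.0
```

Request:
drive_tool([
  {"gripper": 0,"offset": [0,0,0],"angular": [0,0,-0.18]},
  {"gripper": 0,"offset": [0,0,0],"angular": [0,0,-0.36]},
  {"gripper": 0,"offset": [0,0,0],"angular": [0,0,-0.54]},
  {"gripper": 0,"offset": [0,0,0],"angular": [0,0,-0.7]},
  {"gripper": 0,"offset": [0,0,0],"angular": [0,0,-0.7]},
])

```text
t: 5.95
eef_pos: [0.6205, 0.2567, 0.2603]
tool_rot: [0.0, 0.557, 0.831, -0.001]
contact_force: [-0.2, 0.3, -0.1]
gripper_width: 0.996
grasp_force: 0.0
```

```bash
python3 - <<'E'
from h import *
print(bot.get_obs()['q'].round(2))
plan([.620,.257,.26,112.4])
im,m=snap('wrist','w3')
h=cv2.cvtColor(im,cv2.COLOR_BGR2HSV); gr=cv2.cvtColor(im,cv2.COLOR_BGR2GRAY)
org=cv2.inRange(h,(5,150,90),(20,255,255)); blk=cv2.inRange(gr,0,60)
c0=proj(m,[[.62,.257,.025]])[0]; print('expected px',c0)
def rect(k,z,name):
    cs=[c.reshape(-1,2) for c in cv2.findContours(k,cv2.RETR_EXTERNAL,cv2.CHAIN_APPROX_NONE)[0] if cv2.contourArea(c)>150]
    for c in cs:
        W=onz(m,c.astype(float),z)[:,:2]; (cx,cy),(w,h_),a=cv2.minAreaRect((W*1000).astype(np.float32))
        print(name,'c',round(cx,1),round(cy,1),'wh',round(w,1),round(h_,1),'ang',round(a,1))
rect(org,.025,'base')
r=np.zeros_like(blk); cv2.circle(r,(int(c0[0]),int(c0[1]-10)),40,255,-1)
rect(blk&r,.057,'grip'); 
E
```

```text
[ 0.04  0.64 -0.79  1.56  0.48  1.15 -0.46]
now [0.6205 0.2567 0.2603] yaw 112.34
[0.62, 0.257, 0.26, 112.4] off [0.0004, -0.0003, 0.0003] ang [-0.002, 0.002, -0.0014]
expected px [258.19400753 164.79106261]
base c 526.3 -96.9 wh 36.4 18.7 ang 83.4
base c 617.1 10.7 wh 23.6 28.8 ang 30.5
base c 619.3 260.4 wh 45.5 80.7 ang 22.3
grip c 618.6 262.3 wh 23.9 44.1 ang 22.4
grip c 639.1 283.7 wh 15.2 58.5 ang 21.8
grip c 588.3 261.6 wh 16.7 60.5 ang 24.1
```

View pics/w3.png

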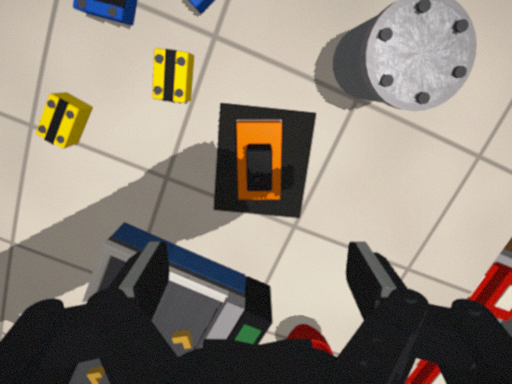

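The scraper is centred under the hand at (258,165), aligned with the fingers, housing at (420,55) well clear. Descend and grasp.

Request:
drive_tool([
  {"gripper": 0,"offset": [0.002,0,0.05],"angular": [0,0,0]},
  {"gripper": 0,"offset": [0.002,0,0.1],"angular": [0,0,0]},
  {"gripper": 0,"offset": [0.002,0,0.13],"angular": [0,0,0]},
  {"gripper": 0,"offset": [0.002,0,0.15],"angular": [0,0,0]},
  {"gripper": 0,"offset": [0.002,0,0.158],"angular": [0,0,0]},
])

```text
t: 6.5
eef_pos: [0.6185, 0.2607, 0.1011]
tool_rot: [-0.0, 0.557, 0.831, -0.001]
contact_force: [0.3, 0.2, 0.9]
gripper_width: 1.0
grasp_force: 0.0
```

Request:
drive_tool([
  {"gripper": 255,"offset": [0,0,0],"angular": [0,0,0]},
  {"gripper": 255,"offset": [0,0,0],"angular": [0,0,0]},
  {"gripper": 255,"offset": [0,0,0],"angular": [0,0,0]},
  {"gripper": 255,"offset": [0,0,0],"angular": [0,0,0]},
  {"gripper": 255,"offset": [0,0,0],"angular": [0,0,0]},
], grip_force=70)

```text
t: 7.0
eef_pos: [0.6197, 0.2625, 0.1047]
tool_rot: [0.001, 0.556, 0.831, 0.001]
contact_force: [-0.1, 0.1, 4.1]
gripper_width: 0.27
grasp_force: 69.5
```

```bash
python3 - <<'E'
from h import *
o=bot.get_obs(); print(o['gripper_width'],o['grasp_force'],o['contact_force'])
z=o['eef_pos'][2]; print(z)
plan([.62,.2585,.2,112.4],[*sf([-.028,.081]),.20,175.55],[*sf([-.028,.081]),z+.0425,175.55])
E
```

```text
0.27010456042219316 69.5206081867218 [-0.0810181   0.10496908  4.13399808]
0.10467777143517416
now [0.6197 0.2625 0.1047] yaw 112.48
[0.62, 0.2585, 0.2, 112.4] off [-0.0038, -0.001, -0.0953] ang [0.0034, -0.0001, 0.0019]
[np.float64(0.552569124576247), np.float64(0.08372831379210645), 0.2, 175.55] off [-0.1359, -0.1289, 0.0] ang [0.0, 0.0, -1.4033]
[np.float64(0.552569124576247), np.float64(0.08372831379210645), np.float64(0.14717777143517416), 175.55] off [0.0, 0.0, 0.0528] ang [0.0, 0.0, 0.0]
```

Request:
drive_tool([
  {"gripper": 255,"offset": [0,0,-0.03],"angular": [0,0,0]},
  {"gripper": 255,"offset": [0,0,-0.07],"angular": [0,0,0]},
  {"gripper": 255,"offset": [0,0,-0.1],"angular": [0,0,0]},
  {"gripper": 255,"offset": [-0.03,-0.03,-0.1],"angular": [0,0,-0.18]},
  {"gripper": 255,"offset": [-0.06,-0.06,-0.1],"angular": [0,0,-0.36]},
])

```text
t: 7.5
eef_pos: [0.5862, 0.1844, 0.2048]
tool_rot: [0.001, 0.429, 0.903, 0.001]
contact_force: [-0.5, -1.3, -2.2]
gripper_width: 0.267
grasp_force: 69.1
```

```bash
python3 - <<'E'
from h import *
o=bot.get_obs(); print(o['gripper_width'],o['grasp_force'],o['contact_force'])
plan([*sf([-.0315,.081]),.20,175.55],[*sf([-.0315,.081]),.1477,175.55])
E
```

```text
0.2674979732147323 69.13273572921753 [-0.45087427 -1.29560347 -2.21207443]
now [0.5862 0.1844 0.2048] yaw 129.16
[np.float64(0.5490796755971332), np.float64(0.08399987561225518), 0.2, 175.55] off [-0.0544, -0.0922, 0.0045] ang [0.0029, 0.0028, -1.0309]
[np.float64(0.5490796755971332), np.float64(0.08399987561225518), 0.1477, 175.55] off [0.0, 0.0, 0.0523] ang [0.0, 0.0, 0.0]
```

Request:
drive_tool([
  {"gripper": 255,"offset": [-0.02,-0.03,0.0],"angular": [0,0,-0.18]},
  {"gripper": 255,"offset": [-0.04,-0.06,0],"angular": [0,0,-0.36]},
  {"gripper": 255,"offset": [-0.054,-0.092,0.0],"angular": [0,0,-0.54]},
  {"gripper": 255,"offset": [-0.054,-0.092,0.0],"angular": [0,0,-0.72]},
  {"gripper": 255,"offset": [-0.054,-0.092,0.0],"angular": [0,0,-0.9]},
])

```text
t: 8.0
eef_pos: [0.548, 0.082, 0.2032]
tool_rot: [0.0, 0.093, 0.996, -0.001]
contact_force: [0.0, 0.6, -0.3]
gripper_width: 0.263
grasp_force: 69.3
```

Request:
drive_tool([
  {"gripper": 255,"offset": [0,0,0],"angular": [0,0,-0.13]},
  {"gripper": 255,"offset": [0,0,0],"angular": [0,0,-0.13]},
  {"gripper": 255,"offset": [0,0,0],"angular": [0,0,-0.13]},
])

```text
t: 8.3
eef_pos: [0.5483, 0.0839, 0.2032]
tool_rot: [-0.0, 0.045, 0.999, -0.0]
contact_force: [-0.2, -0.1, -1.9]
gripper_width: 0.265
grasp_force: 69.3
```

```bash
python3 - <<'E'
from h import *
o=bot.get_obs(); print(o['gripper_width'],o['grasp_force'],o['contact_force'],o['q'].round(2))
plan([*sf([-.0315,.081]),.20,175.55],[*sf([-.0315,.081]),.1477,175.55])
p=np.array(o['eef_pos']); zb=p[2]-.1017
for n in ('scene','side','wrist'):
    im,m=snap(n,n+'5')
    h=cv2.cvtColor(im,cv2.COLOR_BGR2HSV); k=cv2.inRange(h,(4,170,90),(16,255,255))
    c0=proj(m,[[*p[:2],zb+.015]])[0]
    r=np.zeros_like(k); cv2.circle(r,tuple(int(v) for v in c0),60 if n!='wrist' else 120,255,-1); k&=r
    x,y,w,hh=cv2.boundingRect(k); print(n,'center expect',c0.round(1),'bbox',x,y,w,hh)
    if n=='wrist':
        W=onz(m,np.argwhere(k)[:,::-1].astype(float),zb+.022); a=cv2.minAreaRect((W[:,:2]*1000).astype(np.float32)); print(a, 'TCP',p)
c=[cv2.imread(f'pics/{n}5.png') for n in ('side','wrist')]
cv2.imwrite('pics/v5.png',np.hstack([cv2.resize(c[0][130:290,160:330],(425,400)),cv2.resize(c[1],(370,400))]))
E
```

```text
0.26539492365963396 69.29063200950623 [-0.20876188 -0.14851688 -1.90342246] [ 0.52  0.64 -1.06  1.89  0.66  1.02  0.66]
now [0.5483 0.0839 0.2032] yaw 174.88
[np.float64(0.5490796755971332), np.float64(0.08399987561225518), 0.2, 175.55] off [-0.0008, 0.0002, 0.0032] ang [-0.0, -0.0001, -0.015]
[np.float64(0.5490796755971332), np.float64(0.08399987561225518), 0.1477, 175.55] off [0.0, 0.0, 0.0523] ang [0.0, 0.0, 0.0]
scene center expect [276.2 163.7] bbox 266 158 23 22
side center expect [220.6 173.8] bbox 205 163 36 23
wrist center expect [255.9 234.5] bbox 214 165 86 138
((547.4743041992188, 84.35687255859375), (43.102718353271484, 81.95931243896484), 84.90941619873047) TCP [0.54830099 0.0838624  0.20315667]
```

View pics/v5.png

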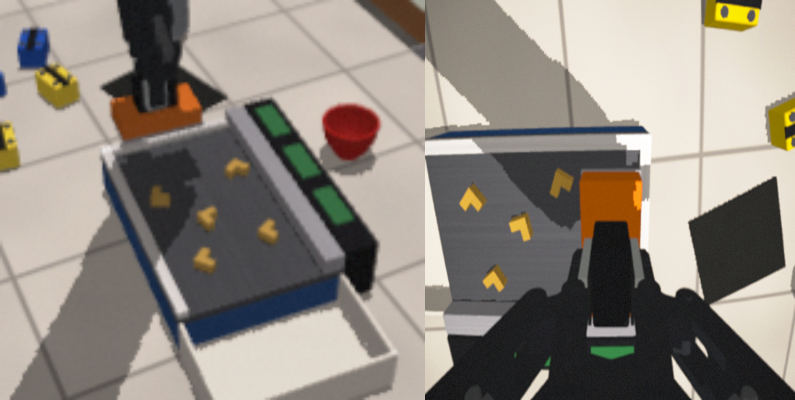

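Side view shows the scraper held level over the plate's +y end, wrist view shows it square to the plate; chips all ahead of it. Descend for pass 1.

Request:
drive_tool([
  {"gripper": 255,"offset": [-0.005,0,0.0],"angular": [0,0,-0.015]},
  {"gripper": 255,"offset": [-0.005,0,0.025],"angular": [0,0,-0.015]},
  {"gripper": 255,"offset": [-0.005,0,0.045],"angular": [0,0,-0.015]},
  {"gripper": 255,"offset": [-0.005,0,0.052],"angular": [0,0,-0.015]},
  {"gripper": 255,"offset": [-0.005,0,0.052],"angular": [0,0,-0.015]},
])

```text
t: 8.95
eef_pos: [0.5527, 0.0834, 0.1498]
tool_rot: [-0.001, 0.037, 0.999, -0.0]
contact_force: [-0.1, -0.2, -1.3]
gripper_width: 0.265
grasp_force: 69.3
```

```bash
python3 - <<'E'
from h import *
o=bot.get_obs(); print(o['gripper_width'],o['grasp_force'],o['contact_force'])
plan([*sf([-.027,.081]),.1477,175.55],[*sf([-.027,-.118]),.1477,175.55])
E
```

```text
0.265159027003721 69.29768085479736 [-0.08220173 -0.17240695 -1.31072299]
now [0.5527 0.0834 0.1498] yaw 175.74
[np.float64(0.5535661099988508), np.float64(0.08365072470063539), 0.1477, 175.55] off [-0.0009, 0.0003, 0.0021] ang [-0.0006, -0.0034, 0.0043]
[np.float64(0.5381258807961087), np.float64(-0.11474937439754244), 0.1477, 175.55] off [0.0, -0.199, 0.0] ang [0.0, 0.0, 0.0]
```

Request:
drive_tool([
  {"gripper": 255,"offset": [-0.001,0,0.002],"angular": [0,0,0.004]},
  {"gripper": 255,"offset": [-0.001,-0.01,0.002],"angular": [0,0,0.004]},
  {"gripper": 255,"offset": [-0.001,-0.025,0.002],"angular": [0,0,0.004]},
  {"gripper": 255,"offset": [-0.001,-0.04,0.002],"angular": [0,0,0.004]},
  {"gripper": 255,"offset": [-0.001,-0.055,0.002],"angular": [0,0,0.004]},
])

```text
t: 9.45
eef_pos: [0.5502, 0.0264, 0.1493]
tool_rot: [0.0, 0.04, 0.999, -0.0]
contact_force: [0.7, -0.3, -2.0]
gripper_width: 0.268
grasp_force: 69.3
```

Request:
drive_tool([
  {"gripper": 255,"offset": [0,-0.015,0],"angular": [0,0,0]},
  {"gripper": 255,"offset": [0,-0.03,0],"angular": [0,0,0]},
  {"gripper": 255,"offset": [0,-0.045,0],"angular": [0,0,0]},
  {"gripper": 255,"offset": [0,-0.06,0],"angular": [0,0,0]},
  {"gripper": 255,"offset": [0,-0.075,0],"angular": [0,0,0]},
])

```text
t: 9.95
eef_pos: [0.5443, -0.0474, 0.1492]
tool_rot: [0.0, 0.039, 0.999, 0.0]
contact_force: [0.7, 0.8, -1.7]
gripper_width: 0.268
grasp_force: 69.3
```

Request:
drive_tool([
  {"gripper": 255,"offset": [0,-0.015,0],"angular": [0,0,0]},
  {"gripper": 255,"offset": [0,-0.03,0],"angular": [0,0,0]},
  {"gripper": 255,"offset": [0,-0.045,0],"angular": [0,0,0]},
  {"gripper": 255,"offset": [0,-0.06,0],"angular": [0,0,0]},
  {"gripper": 255,"offset": [0,-0.07,0],"angular": [0,0,0]},
])

```text
t: 10.45
eef_pos: [0.5388, -0.1179, 0.149]
tool_rot: [-0.0, 0.04, 0.999, -0.0]
contact_force: [0.3, -0.9, -1.0]
gripper_width: 0.272
grasp_force: 46.7
```

```bash
cat >> h.py <<'E'
def chips():
    for n in ('scene','side'):
        im,m=snap(n); f=lambda a,z:proj(m,[[*sf(a),z]])[0]
        roi=[f(a,.03) for a in ([-.09,.13],[.07,.13],[.09,-.24],[-.09,-.24])]
        _,B=blobs(im,(14,110,90),(24,255,255),6,roi)
        print(n,[(a,sg(onz(m,[c],.05)[0,:2]).round(3).tolist(),'tray',sg(onz(m,[c],.009)[0,:2]).round(3).tolist()) for c,a in B])
E
python3 - <<'E'
from h import *
o=bot.get_obs(); print(o['gripper_width'],o['grasp_force'],o['contact_force'])
plan([*sf([-.027,-.118]),.1477,175.55])
chips()
E
```

```text
0.2724103284601999 46.747870445251465 [ 0.30664985 -0.88960923 -0.97680935]
now [ 0.5388 -0.1179  0.149 ] yaw 175.46
[np.float64(0.5381258807961087), np.float64(-0.11474937439754244), 0.1477, 175.55] off [0.0009, 0.0031, 0.0012] ang [-0.0008, -0.0004, -0.0019]
scene [(174, [-0.008, -0.122], 'tray', [-0.033, -0.117]), (35, [0.041, 0.041], 'tray', [0.017, 0.053]), (28, [-0.007, -0.162], 'tray', [-0.033, -0.158]), (39, [0.035, -0.055], 'tray', [0.011, -0.047]), (14, [0.028, -0.14], 'tray', [0.004, -0.135])]
side [(25, [0.038, -0.051], 'tray', [0.056, -0.014]), (52, [-0.018, -0.164], 'tray', [-0.003, -0.133]), (41, [-0.071, -0.168], 'tray', [-0.06, -0.138]), (56, [-0.046, -0.186], 'tray', [-0.034, -0.157])]
```

Request:
drive_tool([
  {"gripper": 255,"offset": [0,0.02,0],"angular": [0,0,0]},
  {"gripper": 255,"offset": [0,0.04,0],"angular": [0,0,0]},
  {"gripper": 255,"offset": [0,0.04,0],"angular": [0,0,0]},
], grip_force=90)

```text
t: 10.85
eef_pos: [0.5423, -0.0719, 0.1498]
tool_rot: [0.001, 0.036, 0.999, 0.001]
contact_force: [0.1, 0.8, -1.3]
gripper_width: 0.26
grasp_force: 91.9
```

```bash
python3 - <<'E'
from h import *
o=bot.get_obs(); print(o['gripper_width'],o['grasp_force'],o['contact_force'])
plan([*sf([-.027,-.078]),.1477,175.55])
chips()
a,_=snap('scene'); b,_=snap('side')
cv2.imwrite('pics/v6.png',np.hstack([cv2.resize(a[140:260,160:310],(400,320)),cv2.resize(b[150:310,180:330],(375,400))[:320]]))
E
```

```text
0.2603065367009878 91.93527817726135 [ 0.09460823  0.81339672 -1.31741028]
now [ 0.5423 -0.0719  0.1498] yaw 175.86
[np.float64(0.5412294444549514), np.float64(-0.0748699574933861), 0.1477, 175.55] off [0.0009, -0.003, 0.0021] ang [0.0033, 0.0015, 0.0069]
scene [(145, [-0.005, -0.072], 'tray', [-0.031, -0.064]), (28, [-0.034, -0.145], 'tray', [-0.06, -0.14]), (36, [0.04, 0.041], 'tray', [0.017, 0.053]), (40, [0.034, -0.055], 'tray', [0.011, -0.047]), (28, [-0.007, -0.162], 'tray', [-0.033, -0.158]), (26, [0.023, -0.14], 'tray', [-0.002, -0.136])]
side [(49, [0.035, -0.054], 'tray', [0.052, -0.016]), (53, [-0.018, -0.164], 'tray', [-0.003, -0.133]), (42, [-0.07, -0.168], 'tray', [-0.059, -0.138]), (56, [-0.046, -0.186], 'tray', [-0.034, -0.157])]
```

View pics/v6.png

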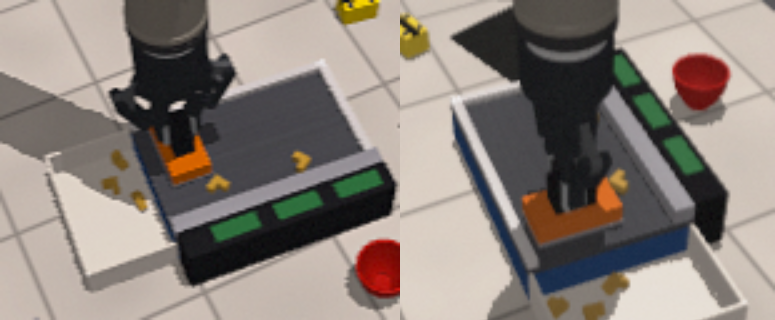

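Three chips lie in the tray; two remain on the plate by the rail, and the scraper is still held. Go to the second lane.

```bash
python3 - <<'E'
from h import *
plan([*sf([-.027,-.075]),.19,175.55],[*sf([.016,.081]),.19,175.55],[*sf([.016,.081]),.149,175.55])
E
```

```text
now [ 0.5421 -0.0766  0.149 ] yaw 175.52
[np.float64(0.5414622117293646), np.float64(-0.07187900122557438), 0.19, 175.55] off [0.001, 0.0047, -0.041] ang [-0.0007, -0.0003, -0.0006]
[np.float64(0.5964364831708189), np.float64(0.08031439376737955), 0.19, 175.55] off [-0.043, 0.156, 0.0] ang [0.0, 0.0, 0.0]
[np.float64(0.5964364831708189), np.float64(0.08031439376737955), 0.149, 175.55] off [0.0, 0.0, 0.041] ang [0.0, 0.0, 0.0]
```

Request:
drive_tool([
  {"gripper": 255,"offset": [0,0,-0.041],"angular": [0,0,0]},
  {"gripper": 255,"offset": [-0.01,0.04,-0.041],"angular": [0,0,0]},
  {"gripper": 255,"offset": [-0.022,0.08,-0.041],"angular": [0,0,0]},
  {"gripper": 255,"offset": [-0.032,0.12,-0.041],"angular": [0,0,0]},
  {"gripper": 255,"offset": [-0.042,0.16,-0.041],"angular": [0,0,0]},
])

```text
t: 11.55
eef_pos: [0.5971, 0.0803, 0.19]
tool_rot: [0.0, 0.04, 0.999, -0.0]
contact_force: [0.9, 0.2, -1.7]
gripper_width: 0.265
grasp_force: 92.3
```

Request:
drive_tool([
  {"gripper": 255,"offset": [0,0,0],"angular": [0,0,0]},
  {"gripper": 255,"offset": [0,0,0],"angular": [0,0,0]},
])

```text
t: 11.75
eef_pos: [0.5964, 0.0807, 0.1899]
tool_rot: [-0.0, 0.038, 0.999, -0.0]
contact_force: [0.2, -0.1, -2.2]
gripper_width: 0.261
grasp_force: 92.1
```

```bash
python3 - <<'E'
from h import *
o=bot.get_obs(); print(o['gripper_width'],o['grasp_force'],o['contact_force'])
plan([*sf([.016,.081]),.1485,175.55])
p=np.array(o['eef_pos']); zb=p[2]-.1017
im,m=snap('wrist','w7'); h=cv2.cvtColor(im,cv2.COLOR_BGR2HSV); k=cv2.inRange(h,(4,170,90),(16,255,255))
c0=proj(m,[[*p[:2],zb+.022]])[0]; r=np.zeros_like(k); cv2.circle(r,tuple(int(v) for v in c0),120,255,-1); k&=r
k=cv2.morphologyEx(k,cv2.MORPH_OPEN,np.ones((5,5)))
W=onz(m,np.argwhere(k)[:,::-1].astype(float),zb+.022); a=cv2.minAreaRect((W[:,:2]*1000).astype(np.float32)); print(a,p,sg(np.array(a[0])/1000))
E
```

```text
0.26101825695411157 92.06291556358337 [ 0.18896638 -0.11661424 -2.17180696]
now [0.5964 0.0807 0.1899] yaw 175.63
[np.float64(0.5964364831708189), np.float64(0.08031439376737955), 0.1485, 175.55] off [-0.0001, -0.0004, 0.0414] ang [-0.0001, -0.0004, 0.0018]
((572.0384521484375, 82.70614624023438), (42.62334060668945, 34.94639587402344), 85.66651153564453) [0.59640699 0.08071242 0.1899411 ] [-0.00851006  0.08149152]
```

Request:
drive_tool([
  {"gripper": 255,"offset": [0,0,0.02],"angular": [0,0,0]},
  {"gripper": 255,"offset": [0,0,0.035],"angular": [0,0,0]},
  {"gripper": 255,"offset": [0,0,0.041],"angular": [0,0,0]},
  {"gripper": 255,"offset": [0,0,0.041],"angular": [0,0,0]},
  {"gripper": 255,"offset": [0,-0.01,0.041],"angular": [0,0,0]},
])

```text
t: 12.3
eef_pos: [0.5921, 0.0756, 0.1515]
tool_rot: [-0.002, 0.036, 0.999, 0.003]
contact_force: [-14.8, 14.9, 24.1]
gripper_width: 0.262
grasp_force: 106.2
```

Request:
drive_tool([
  {"gripper": 255,"offset": [0,-0.015,0],"angular": [0,0,0]},
  {"gripper": 255,"offset": [0,-0.03,0],"angular": [0,0,0]},
  {"gripper": 255,"offset": [0,-0.045,0],"angular": [0,0,0]},
  {"gripper": 255,"offset": [0,-0.06,0],"angular": [0,0,0]},
  {"gripper": 255,"offset": [0,-0.075,0],"angular": [0,0,0]},
])

```text
t: 12.8
eef_pos: [0.5907, 0.0013, 0.1521]
tool_rot: [0.003, 0.036, 0.999, 0.005]
contact_force: [-6.5, 13.1, 21.5]
gripper_width: 0.263
grasp_force: 105.7
```

Request:
drive_tool([
  {"gripper": 255,"offset": [0,-0.015,0],"angular": [0,0,0]},
  {"gripper": 255,"offset": [0,-0.03,0],"angular": [0,0,0]},
  {"gripper": 255,"offset": [0,-0.045,0],"angular": [0,0,0]},
  {"gripper": 255,"offset": [0,-0.06,0],"angular": [0,0,0]},
  {"gripper": 255,"offset": [0,-0.075,0],"angular": [0,0,0]},
])

```text
t: 13.3
eef_pos: [0.5853, -0.0734, 0.1521]
tool_rot: [0.003, 0.036, 0.999, 0.004]
contact_force: [-6.5, 14.1, 24.3]
gripper_width: 0.262
grasp_force: 105.9
```

Request:
drive_tool([
  {"gripper": 255,"offset": [0,-0.015,0],"angular": [0,0,0]},
  {"gripper": 255,"offset": [0,-0.03,0],"angular": [0,0,0]},
  {"gripper": 255,"offset": [0,-0.036,0],"angular": [0,0,0]},
  {"gripper": 255,"offset": [0,-0.036,0],"angular": [0,0,0]},
  {"gripper": 255,"offset": [0,-0.01,0],"angular": [0,0,0]},
])

```text
t: 13.8
eef_pos: [0.5841, -0.0986, 0.1519]
tool_rot: [0.001, 0.044, 0.999, -0.007]
contact_force: [-13.2, -24.1, 41.8]
gripper_width: 0.265
grasp_force: 108.7
```

```bash
python3 - <<'E'
from h import *
o=bot.get_obs(); print(o['gripper_width'],o['grasp_force'],o['contact_force'],sg(o['eef_pos'][:2]))
chips()
plan([*sf([.016,-.08]),.20,175.55],[.619,.20,.2,175.55],[.62,.2585,.2,112.4])
a,_=snap('scene'); b,_=snap('side')
cv2.imwrite('pics/v7.png',np.hstack([cv2.resize(a[140:260,160:310],(400,320)),cv2.resize(b[150:310,180:330],(375,400))[:320]]))
E
```

```text
0.2645315950761761 108.70268940925598 [-13.21853417 -24.09709861  41.7857939 ] [ 0.01756637 -0.09830897]
scene [(38, [0.039, 0.038], 'tray', [0.015, 0.05]), (14, [-0.029, -0.146], 'tray', [-0.055, -0.141]), (184, [0.038, -0.093], 'tray', [0.014, -0.086]), (28, [-0.007, -0.162], 'tray', [-0.033, -0.158]), (25, [0.023, -0.14], 'tray', [-0.002, -0.136])]
side [(36, [0.035, 0.038], 'tray', [0.053, 0.082]), (53, [-0.018, -0.164], 'tray', [-0.003, -0.133]), (42, [-0.07, -0.168], 'tray', [-0.059, -0.138]), (56, [-0.046, -0.186], 'tray', [-0.034, -0.157])]
now [ 0.5846 -0.0896  0.152 ] yaw 175.48
[np.float64(0.5839446394439773), np.float64(-0.08020025927184977), 0.2, 175.55] off [0.0012, 0.0092, -0.048] ang [-0.0035, 0.0061, -0.0016]
[0.619, 0.2, 0.2, 175.55] off [-0.0132, 0.2821, 0.0] ang [0.0, 0.0, 0.0]
[0.62, 0.2585, 0.2, 112.4] off [0.0035, 0.0584, 0.0] ang [0.0, 0.0, 1.4033]
```

View pics/v7.png

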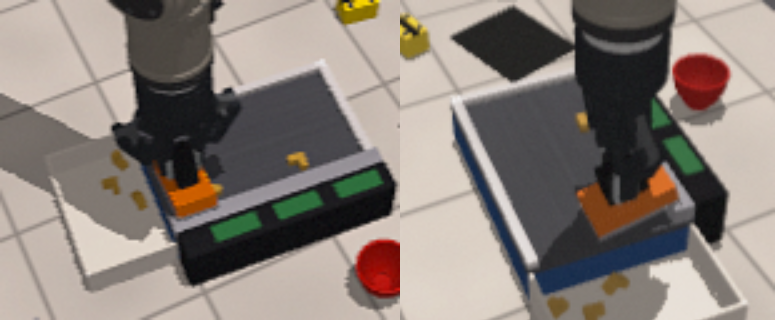

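The scraper rode up (24–40 N upward), and one chip is still at station (39,38) mm. Lift and look at the scraper and plate.

Request:
drive_tool([
  {"gripper": 255,"offset": [0,0,-0.01],"angular": [0,0,0]},
  {"gripper": 255,"offset": [0,0,-0.03],"angular": [0,0,0]},
  {"gripper": 255,"offset": [0,0,-0.06],"angular": [0,0,0]},
  {"gripper": 255,"offset": [0.04,0.02,-0.08],"angular": [0,0,0]},
  {"gripper": 255,"offset": [0.08,0.04,-0.08],"angular": [0,0,0]},
])

```text
t: 14.5
eef_pos: [0.5072, -0.0431, 0.2314]
tool_rot: [0.002, 0.04, 0.999, 0.0]
contact_force: [-0.1, 1.0, -0.5]
gripper_width: 0.264
grasp_force: 102.2
```

```bash
python3 - <<'E'
from h import *
o=bot.get_obs(); print(o['gripper_width'],o['grasp_force'],o['contact_force'],sg(o['eef_pos'][:2]),o['eef_pos'])
chips()
a,_=snap('scene'); b,_=snap('side'); w,_=snap('wrist')
cv2.imwrite('pics/v8.png',np.hstack([cv2.resize(a[120:260,160:310],(300,280)),cv2.resize(b[130:290,180:330],(262,280)),cv2.resize(w[:, 130:400],(197,280))]))
E
```

```text
0.26421951353635276 102.23589420318604 [-0.09051244  1.03163973 -0.47727632] [-0.06338451 -0.04898155] [ 0.50720614 -0.04311595  0.23136749]
scene [(28, [-0.034, -0.145], 'tray', [-0.06, -0.14]), (37, [0.039, 0.038], 'tray', [0.016, 0.05]), (30, [-0.007, -0.162], 'tray', [-0.033, -0.158]), (35, [0.04, -0.064], 'tray', [0.017, -0.057]), (25, [0.023, -0.14], 'tray', [-0.001, -0.135])]
side [(47, [0.038, 0.039], 'tray', [0.056, 0.083]), (53, [0.04, -0.065], 'tray', [0.058, -0.028]), (55, [-0.018, -0.164], 'tray', [-0.003, -0.133]), (40, [-0.071, -0.167], 'tray', [-0.06, -0.137]), (52, [-0.046, -0.186], 'tray', [-0.034, -0.157])]
```

View pics/v8.png

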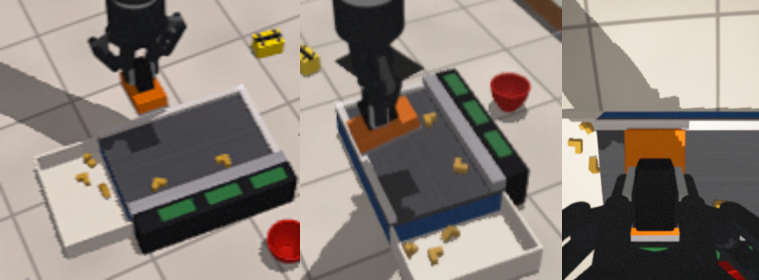

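The scraper is still held but tilted: its rail-side end caught the rail. The rail top edge (not the foot) had been fitted, so the station frame shifts about −2.4 mm in x. I'll set the scraper flat on the empty -x half of the plate, regrip it, and sweep again, referencing the rail by touch.

```bash
sed -i 's/^ST=.*/ST=([.5718,.0010],-4.45); sf,sg=fr(*ST)/' h.py; python3 - <<'E'
from h import *
plan([*sf([-.022,.03]),.20,175.55],[*sf([-.022,.03]),.157,175.55])
E
```

```text
now [ 0.5066 -0.0444  0.2291] yaw 175.47
[np.float64(0.5521939934468459), np.float64(0.032616522690480716), 0.2, 175.55] off [-0.0394, 0.0804, 0.0291] ang [-0.0011, 0.0001, -0.0018]
[np.float64(0.5521939934468459), np.float64(0.032616522690480716), 0.157, 175.55] off [0.0, 0.0, 0.043] ang [0.0, 0.0, 0.0]
```

Request:
drive_tool([
  {"gripper": 255,"offset": [-0.02,0.04,0.01],"angular": [0,0,0]},
  {"gripper": 255,"offset": [-0.039,0.08,0.029],"angular": [0,0,0]},
  {"gripper": 255,"offset": [-0.039,0.08,0.045],"angular": [0,0,0]},
  {"gripper": 255,"offset": [-0.039,0.08,0.065],"angular": [0,0,0]},
  {"gripper": 255,"offset": [-0.039,0.08,0.072],"angular": [0,0,0]},
], grip_force=70)

```text
t: 15.25
eef_pos: [0.5515, 0.0327, 0.1547]
tool_rot: [-0.002, 0.039, 0.999, -0.0]
contact_force: [-0.4, -0.8, -2.1]
gripper_width: 0.263
grasp_force: 102.1
```

Request:
drive_tool([
  {"gripper": 255,"offset": [0,0,0.001],"angular": [0,0,0]},
  {"gripper": 255,"offset": [0,0,0.001],"angular": [0,0,0]},
])

```text
t: 15.45
eef_pos: [0.5522, 0.033, 0.1564]
tool_rot: [0.0, 0.039, 0.999, 0.0]
contact_force: [-0.6, -0.1, -0.7]
gripper_width: 0.263
grasp_force: 102.1
```

Request:
drive_tool([
  {"gripper": 255,"offset": [0,0,0.002],"angular": [0,0,0]},
  {"gripper": 255,"offset": [0,0,0.004],"angular": [0,0,0]},
  {"gripper": 255,"offset": [0,0,0.004],"angular": [0,0,0]},
])

```text
t: 15.75
eef_pos: [0.5517, 0.0332, 0.1524]
tool_rot: [0.0, 0.039, 0.999, -0.0]
contact_force: [-0.0, 0.4, -0.9]
gripper_width: 0.26
grasp_force: 102.1
```

Request:
drive_tool([
  {"gripper": 100,"offset": [0,0,0],"angular": [0,0,0]},
  {"gripper": 100,"offset": [0,0,0],"angular": [0,0,0]},
  {"gripper": 100,"offset": [0,0,0],"angular": [0,0,0]},
  {"gripper": 100,"offset": [0,0,0],"angular": [0,0,0]},
  {"gripper": 100,"offset": [0,0,0],"angular": [0,0,0]},
])

```text
t: 16.25
eef_pos: [0.5517, 0.0336, 0.1522]
tool_rot: [0.0, 0.039, 0.999, 0.0]
contact_force: [-0.8, -0.1, -0.4]
gripper_width: 0.615
grasp_force: 0.0
```

```bash
python3 - <<'E'
from h import *
o=bot.get_obs(); p=np.array(o['eef_pos']); print(p,o['contact_force'])
plan([*p[:2],.149,175.55])
im,m=snap('wrist','w9')
b,_=snap('side'); a,_=snap('scene')
cv2.imwrite('pics/v9.png',np.hstack([cv2.resize(b[140:260,180:330],(450,360)),cv2.resize(a[130:260,170:310],(388,360))[:,:350]]))
chips()
E
```

```text
[0.55168736 0.03358471 0.15222911] [-0.79850142 -0.07052322 -0.42558809]
now [0.5517 0.0336 0.1522] yaw 175.55
[np.float64(0.5516873624602733), np.float64(0.033584713780831124), 0.149, 175.55] off [0.0, -0.0, 0.0032] ang [0.0, 0.0002, -0.0001]
scene [(196, [0.011, 0.032], 'tray', [-0.014, 0.044]), (28, [-0.032, -0.145], 'tray', [-0.058, -0.14]), (30, [-0.005, -0.162], 'tray', [-0.03, -0.158]), (35, [0.043, -0.064], 'tray', [0.019, -0.057]), (26, [0.025, -0.14], 'tray', [0.001, -0.136])]
side [(38, [0.043, 0.041], 'tray', [0.061, 0.085]), (53, [0.043, -0.065], 'tray', [0.061, -0.028]), (55, [-0.015, -0.164], 'tray', [-0.001, -0.133]), (41, [-0.068, -0.168], 'tray', [-0.057, -0.137]), (52, [-0.044, -0.186], 'tray', [-0.031, -0.157])]
```

View pics/v9.png

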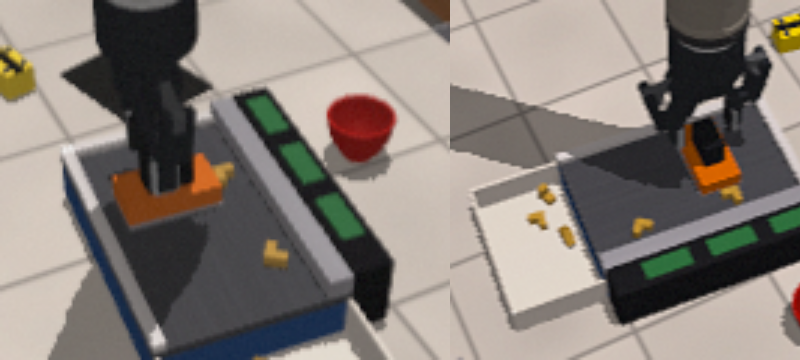

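Scraper stands flat on the plate; chips remain at station (43,40) and (43,−65) mm. Check its exact pose and regrip.

```bash
cat >> h.py <<'E'
def scr(zb,im=None,m=None):
    if im is None: im,m=snap('wrist')
    p,_=pose(); h=cv2.cvtColor(im,cv2.COLOR_BGR2HSV); k=cv2.inRange(h,(4,170,60),(14,255,255))
    c0=proj(m,[[*p[:2],zb+.022]])[0]; r=np.zeros_like(k); cv2.circle(r,tuple(int(v) for v in c0),110,255,-1); k&=r
    cs=[c for c in cv2.findContours(k,cv2.RETR_EXTERNAL,cv2.CHAIN_APPROX_NONE)[0] if cv2.contourArea(c)>60]
    for c in cs+[np.vstack(cs)]:
        W=onz(m,c.reshape(-1,2).astype(float),zb+.022)[:,:2]; a=cv2.minAreaRect((W*1000).astype(np.float32))
        L=np.array([sg(w) for w in W])*1e3
        print('scr c',np.round(a[0],1),np.round(a[1],1),round(a[2],1),'st x',L[:,0].min().round(1),L[:,0].max().round(1),'y',L[:,1].min().round(1),L[:,1].max().round(1))
    print('TCP st',(sg(p[:2])*1e3).round(1))
E
python3 - <<'E'
from h import *
scr(.045,cv2.imread('pics/w9.png'),optics.camera_model('wrist'))
E
```

```text
scr c [558.2  33.3] [43.6 83.3] 85.5 st x -57.8 25.6 y 9.4 53.0
scr c [558.2  33.3] [43.6 83.3] 85.5 st x -57.8 25.6 y 9.4 53.0
TCP st [-22.6  30.9]
```

Request:
drive_tool([
  {"gripper": 100,"offset": [0,0,0.003],"angular": [0,0,0]},
  {"gripper": 255,"offset": [0,0,0.003],"angular": [0,0,0]},
  {"gripper": 255,"offset": [0,0,0.003],"angular": [0,0,0]},
  {"gripper": 255,"offset": [0,0,0.003],"angular": [0,0,0]},
  {"gripper": 255,"offset": [0,0,0.003],"angular": [0,0,0]},
], grip_force=80)

```text
t: 17.0
eef_pos: [0.5517, 0.0335, 0.1493]
tool_rot: [0.0, 0.039, 0.999, -0.0]
contact_force: [-0.7, -0.4, 1.7]
gripper_width: 0.264
grasp_force: 78.7
```

```bash
python3 - <<'E'
from h import *
o=bot.get_obs(); print(o['gripper_width'],o['grasp_force'],o['contact_force'],o['eef_pos'])
scr(.045)
plan([*sf([-.022,.081]),.18,175.55])
E
```

```text
0.2637993832432022 78.69695663452148 [-0.67294935 -0.3537285   1.69275428] [0.55167253 0.03354042 0.14925137]
scr c [533.8  35.5] [43.6 34.1] 85.6 st x -57.5 -23.5 y 9.6 53.3
scr c [533.8  35.5] [43.6 34.1] 85.6 st x -57.5 -23.5 y 9.6 53.3
TCP st [-22.6  30.9]
now [0.5517 0.0335 0.1492] yaw 175.54
[np.float64(0.5561510371118703), np.float64(0.08346277924328006), 0.18, 175.55] off [-0.0006, 0.0501, -0.0308] ang [-0.0, 0.0001, -0.0002]
```

Request:
drive_tool([
  {"gripper": 255,"offset": [0,0,-0.031],"angular": [0,0,0]},
  {"gripper": 255,"offset": [-0.01,0.025,-0.031],"angular": [0,0,0]},
  {"gripper": 255,"offset": [-0.022,0.053,-0.031],"angular": [0,0,0]},
  {"gripper": 255,"offset": [-0.022,0.053,-0.015],"angular": [0,0,0]},
  {"gripper": 255,"offset": [-0.022,0.053,-0.001],"angular": [0,0,0]},
])

```text
t: 17.55
eef_pos: [0.5775, 0.0852, 0.1492]
tool_rot: [-0.0, 0.038, 0.999, -0.0]
contact_force: [-0.2, -0.3, 0.2]
gripper_width: 0.263
grasp_force: 79.5
```

Request:
drive_tool([
  {"gripper": 255,"offset": [-0.002,0,0],"angular": [0,0,0]},
  {"gripper": 255,"offset": [-0.004,0,0],"angular": [0,0,0]},
  {"gripper": 255,"offset": [-0.006,0,0],"angular": [0,0,0]},
  {"gripper": 255,"offset": [-0.008,0,0],"angular": [0,0,0]},
])

```text
t: 17.95
eef_pos: [0.5856, 0.0832, 0.1497]
tool_rot: [-0.0, 0.039, 0.999, -0.0]
contact_force: [-0.1, 0.0, -1.7]
gripper_width: 0.261
grasp_force: 81.0
```

```bash
python3 - <<'E'
from h import *
o=bot.get_obs(); print(o['gripper_width'],o['grasp_force'],o['contact_force'],o['eef_pos'])
scr(.046)
E
```

```text
0.26126044055485104 80.97622990608215 [-0.09602631  0.01373034 -1.72164509] [0.58562817 0.08316834 0.14969951]
scr c [568.1  85. ] [43.7 34. ] 85.7 st x -27.2 6.8 y 61.6 105.3
scr c [568.1  85. ] [43.7 34. ] 85.7 st x -27.2 6.8 y 61.6 105.3
TCP st [ 7.8 83.2]
```

Request:
drive_tool([
  {"gripper": 255,"offset": [-0.001,0,0],"angular": [0,0,0]},
  {"gripper": 255,"offset": [-0.002,0,0],"angular": [0,0,0]},
  {"gripper": 255,"offset": [-0.003,0,0],"angular": [0,0,0]},
])

```text
t: 18.3
eef_pos: [0.5887, 0.0838, 0.1502]
tool_rot: [0.0, 0.039, 0.999, -0.0]
contact_force: [0.4, -0.2, -1.9]
gripper_width: 0.259
grasp_force: 81.0
```

Request:
drive_tool([
  {"gripper": 255,"offset": [-0.001,0,0],"angular": [0,0,0]},
  {"gripper": 255,"offset": [-0.001,0,0],"angular": [0,0,0]},
])

```text
t: 18.5
eef_pos: [0.5894, 0.0838, 0.1501]
tool_rot: [-0.0, 0.039, 0.999, -0.0]
contact_force: [-1.4, 0.0, -1.4]
gripper_width: 0.259
grasp_force: 81.1
```

Request:
drive_tool([
  {"gripper": 255,"offset": [-0.001,0,0],"angular": [0,0,0]},
  {"gripper": 255,"offset": [-0.001,0,0],"angular": [0,0,0]},
])

```text
t: 18.7
eef_pos: [0.5896, 0.0838, 0.1499]
tool_rot: [-0.001, 0.039, 0.999, -0.0]
contact_force: [-5.3, 0.7, 0.5]
gripper_width: 0.261
grasp_force: 81.3
```

Rail touched at TCP x≈0.5895. Back off and wipe.

Request:
drive_tool([
  {"gripper": 255,"offset": [0.003,0,0],"angular": [0,0,0]},
  {"gripper": 255,"offset": [0.003,-0.01,0],"angular": [0,0,0]},
  {"gripper": 255,"offset": [0.003,-0.025,0],"angular": [0,0,0]},
  {"gripper": 255,"offset": [0.003,-0.04,0],"angular": [0,0,0]},
  {"gripper": 255,"offset": [0.003,-0.055,0],"angular": [0,0,0]},
])

```text
t: 19.2
eef_pos: [0.5835, 0.0266, 0.15]
tool_rot: [0.0, 0.04, 0.999, -0.0]
contact_force: [1.2, -0.6, -0.4]
gripper_width: 0.259
grasp_force: 81.0
```

Request:
drive_tool([
  {"gripper": 255,"offset": [0,-0.015,0],"angular": [0,0,0]},
  {"gripper": 255,"offset": [0,-0.03,0],"angular": [0,0,0]},
  {"gripper": 255,"offset": [0,-0.04,0],"angular": [0,0,0]},
])

```text
t: 19.5
eef_pos: [0.5802, -0.0131, 0.15]
tool_rot: [-0.0, 0.04, 0.999, -0.0]
contact_force: [0.2, 0.3, -2.2]
gripper_width: 0.264
grasp_force: 81.0
```

```bash
python3 - <<'E'
from h import *
o=bot.get_obs(); print(o['gripper_width'],o['grasp_force'],o['contact_force'],sg(o['eef_pos'][:2]))
scr(.046); chips()
E
```

```text
0.26446556362728196 80.9537672996521 [ 0.20678644  0.2833655  -2.2077789 ] [ 0.00942429 -0.01341781]
scr c [562.2 -11.2] [43.8 34. ] 85.5 st x -25.6 8.4 y -34.9 9.0
scr c [562.2 -11.2] [43.8 34. ] 85.5 st x -25.6 8.4 y -34.9 9.0
TCP st [  9.5 -14.9]
scene [(202, [0.038, -0.03], 'tray', [0.015, -0.02]), (28, [-0.031, -0.145], 'tray', [-0.058, -0.14]), (30, [-0.005, -0.162], 'tray', [-0.03, -0.158]), (25, [0.026, -0.14], 'tray', [0.001, -0.135])]
side [(111, [0.042, -0.054], 'tray', [0.06, -0.016]), (55, [-0.015, -0.164], 'tray', [-0.001, -0.133]), (43, [-0.068, -0.168], 'tray', [-0.057, -0.138]), (52, [-0.044, -0.186], 'tray', [-0.031, -0.157])]
```

Both chips are ahead of the scraper. Continue over the edge (98 mm more).

Request:
drive_tool([
  {"gripper": 255,"offset": [0,-0.015,0],"angular": [0,0,0]},
  {"gripper": 255,"offset": [0,-0.03,0],"angular": [0,0,0]},
  {"gripper": 255,"offset": [0,-0.045,0],"angular": [0,0,0]},
  {"gripper": 255,"offset": [0,-0.06,0],"angular": [0,0,0]},
  {"gripper": 255,"offset": [0,-0.075,0],"angular": [0,0,0]},
])

```text
t: 20.15
eef_pos: [0.5743, -0.0874, 0.15]
tool_rot: [-0.0, 0.039, 0.999, -0.0]
contact_force: [-0.1, 0.0, -2.2]
gripper_width: 0.26
grasp_force: 81.0
```

Request:
drive_tool([
  {"gripper": 255,"offset": [0,-0.015,0],"angular": [0,0,0]},
  {"gripper": 255,"offset": [0,-0.025,0],"angular": [0,0,0]},
  {"gripper": 255,"offset": [0,-0.025,0],"angular": [0,0,0]},
  {"gripper": 255,"offset": [0,0,0],"angular": [0,0,0]},
  {"gripper": 255,"offset": [0,0.02,0],"angular": [0,0,0]},
])

```text
t: 20.65
eef_pos: [0.576, -0.0645, 0.1503]
tool_rot: [0.0, 0.039, 0.999, 0.001]
contact_force: [1.4, -0.5, -0.5]
gripper_width: 0.265
grasp_force: 80.9
```

```bash
python3 - <<'E'
from h import *
o=bot.get_obs(); print(o['gripper_width'],o['grasp_force'],o['contact_force'],sg(o['eef_pos'][:2]))
scr(.046); chips()
E
```

```text
0.26467807035128793 80.9422767162323 [ 1.37662665 -0.48323399 -0.50994175] [ 0.00929576 -0.06496022]
scr c [558.4 -62.5] [43.9 33.5] 86.0 st x -25.1 8.5 y -86.3 -42.4
scr c [558.4 -62.5] [43.9 33.5] 86.0 st x -25.1 8.5 y -86.3 -42.4
TCP st [  9.1 -60. ]
scene [(28, [-0.031, -0.145], 'tray', [-0.058, -0.14]), (134, [0.035, -0.058], 'tray', [0.012, -0.05]), (28, [-0.005, -0.162], 'tray', [-0.03, -0.158]), (25, [0.025, -0.14], 'tray', [0.001, -0.136]), (24, [0.075, -0.146], 'tray', [0.053, -0.142]), (26, [0.075, -0.163], 'tray', [0.052, -0.16])]
side [(107, [0.034, -0.178], 'tray', [0.052, -0.149]), (53, [-0.015, -0.164], 'tray', [-0.001, -0.133]), (42, [-0.068, -0.168], 'tray', [-0.057, -0.138]), (56, [-0.044, -0.186], 'tray', [-0.031, -0.157])]
```

All five chips are in the tray by both views. Bring the scraper back to the mat.

```bash
python3 - <<'E'
from h import *
plan([*sf([.009,-.06]),.22,175.55],[.6217,.2606,.22,112.4],[.6217,.2606,.1085,112.4])
E
```

```text
now [ 0.5761 -0.063   0.1506] yaw 175.79
[np.float64(0.5761175233151712), np.float64(-0.059517427179474114), 0.22, 175.55] off [0.0002, 0.0035, -0.0694] ang [0.0017, 0.0008, 0.0053]
[0.6217, 0.2606, 0.22, 112.4] off [-0.0206, 0.3227, 0.0] ang [0.0, 0.0, 1.4033]
[0.6217, 0.2606, 0.1085, 112.4] off [0.0, 0.0, 0.1115] ang [0.0, 0.0, 0.0]
```

Request:
drive_tool([
  {"gripper": 255,"offset": [0,0,-0.04],"angular": [0,0,0]},
  {"gripper": 255,"offset": [0,0.01,-0.07],"angular": [0,0,0]},
  {"gripper": 255,"offset": [-0.005,0.05,-0.07],"angular": [0,0,0.15]},
  {"gripper": 255,"offset": [-0.01,0.09,-0.07],"angular": [0,0,0.3]},
  {"gripper": 255,"offset": [-0.015,0.13,-0.07],"angular": [0,0,0.45]},
])

```text
t: 21.3
eef_pos: [0.6014, 0.0631, 0.2204]
tool_rot: [0.0, 0.217, 0.976, -0.0]
contact_force: [0.9, 1.1, -1.4]
gripper_width: 0.26
grasp_force: 81.0
```

```bash
python3 - <<'E'
from h import *
print(bot.get_obs()['grasp_force'])
plan([.6217,.2606,.22,112.4])
E
```

```text
81.00673913955688
now [0.6014 0.0631 0.2204] yaw 154.91
[0.6217, 0.2606, 0.22, 112.4] off [0.0654, 0.1875, 0.0003] ang [0.0001, 0.0009, 0.9448]
```

Request:
drive_tool([
  {"gripper": 255,"offset": [0.013,0.037,0],"angular": [0,0,0.18]},
  {"gripper": 255,"offset": [0.026,0.075,0],"angular": [0,0,0.36]},
  {"gripper": 255,"offset": [0.039,0.112,0],"angular": [0,0,0.54]},
  {"gripper": 255,"offset": [0.052,0.15,0],"angular": [0,0,0.72]},
  {"gripper": 255,"offset": [0.065,0.188,0],"angular": [0,0,0.9]},
])

```text
t: 21.8
eef_pos: [0.6207, 0.2618, 0.2199]
tool_rot: [0.0, 0.541, 0.841, -0.0]
contact_force: [0.9, 0.9, -1.3]
gripper_width: 0.26
grasp_force: 81.0
```

Request:
drive_tool([
  {"gripper": 255,"offset": [0,0,0],"angular": [0,0,0.045]},
  {"gripper": 255,"offset": [0,0,0],"angular": [0,0,0.045]},
])

```text
t: 22.0
eef_pos: [0.6201, 0.2623, 0.22]
tool_rot: [-0.0, 0.552, 0.834, -0.0]
contact_force: [0.2, -1.4, -1.3]
gripper_width: 0.26
grasp_force: 81.0
```

```bash
python3 - <<'E'
from h import *
o=bot.get_obs();print(o['grasp_force'],o['contact_force'])
plan([.6217,.2606,.22,112.4],[.6217,.2606,.1085,112.4])
scr(o['eef_pos'][2]-.1043)
E
```

```text
80.96731424331665 [ 0.19035708 -1.36093988 -1.29038289]
now [0.6201 0.2623 0.22  ] yaw 112.92
[0.6217, 0.2606, 0.22, 112.4] off [-0.0022, 0.0008, 0.0] ang [-0.0002, -0.0001, 0.0116]
[0.6217, 0.2606, 0.1085, 112.4] off [0.0, 0.0, 0.1115] ang [0.0, 0.0, 0.0]
scr c [612.1 277.9] [44.4 33.5] 22.9 st x -6.4 45.9 y 254.6 302.6
scr c [612.1 277.9] [44.4 33.5] 22.9 st x -6.4 45.9 y 254.6 302.6
TCP st [ 28.5 262.4]
```

Request:
drive_tool([
  {"gripper": 255,"offset": [-0.002,0.001,0.04],"angular": [0,0,0.011]},
  {"gripper": 255,"offset": [-0.002,0.001,0.08],"angular": [0,0,0.011]},
  {"gripper": 255,"offset": [-0.002,0.001,0.1],"angular": [0,0,0.011]},
  {"gripper": 255,"offset": [-0.002,0.001,0.111],"angular": [0,0,0.011]},
  {"gripper": 255,"offset": [-0.002,0.001,0.112],"angular": [0,0,0.011]},
])

```text
t: 22.55
eef_pos: [0.6228, 0.2584, 0.108]
tool_rot: [0.0, 0.558, 0.83, -0.0]
contact_force: [0.8, 0.9, 0.2]
gripper_width: 0.265
grasp_force: 81.0
```

Request:
drive_tool([
  {"gripper": 255,"offset": [0,0,0],"angular": [0,0,0]},
  {"gripper": 255,"offset": [0,0,0],"angular": [0,0,0]},
])

```text
t: 22.75
eef_pos: [0.623, 0.2596, 0.1095]
tool_rot: [0.0, 0.557, 0.83, 0.001]
contact_force: [0.4, -0.5, -0.9]
gripper_width: 0.261
grasp_force: 81.0
```

Request:
drive_tool([
  {"gripper": 255,"offset": [0,0,0.002],"angular": [0,0,0]},
  {"gripper": 255,"offset": [0,0,0.002],"angular": [0,0,0]},
  {"gripper": 80,"offset": [0,0,0.002],"angular": [0,0,0]},
  {"gripper": 0,"offset": [0,0,0.002],"angular": [0,0,0]},
  {"gripper": 0,"offset": [0,0,0.002],"angular": [0,0,0]},
])

```text
t: 23.25
eef_pos: [0.6224, 0.2594, 0.1064]
tool_rot: [0.0, 0.557, 0.83, 0.0]
contact_force: [-0.6, 0.7, -0.7]
gripper_width: 0.759
grasp_force: 0.0
```

Request:
drive_tool([
  {"gripper": 0,"offset": [0,0,0],"angular": [0,0,0]},
  {"gripper": 0,"offset": [0,0,-0.03],"angular": [0,0,0]},
  {"gripper": 0,"offset": [0,0,-0.08],"angular": [0,0,0]},
  {"gripper": 0,"offset": [0,0,-0.13],"angular": [0,0,0]},
  {"gripper": 0,"offset": [0,0,-0.19],"angular": [0,0,0]},
])

```text
t: 23.75
eef_pos: [0.622, 0.2592, 0.288]
tool_rot: [-0.0, 0.557, 0.83, -0.0]
contact_force: [1.1, 0.9, 0.2]
gripper_width: 0.994
grasp_force: 0.0
```

Request:
drive_tool([
  {"gripper": 0,"offset": [0,-0.03,-0.01],"angular": [0,0,0]},
  {"gripper": 0,"offset": [0,-0.05,-0.01],"angular": [0,0,0]},
  {"gripper": 0,"offset": [0,-0.05,-0.01],"angular": [0,0,0]},
])

```text
t: 24.05
eef_pos: [0.5742, 0.2399, 0.2971]
tool_rot: [0.001, 0.557, 0.831, -0.0]
contact_force: [0.6, 0.0, -0.9]
gripper_width: 1.0
grasp_force: 0.0
```

```bash
cat >> h.py <<'E'
def rects(im,m,lo,hi,z,name,amin=150):
    h=cv2.cvtColor(im,cv2.COLOR_BGR2HSV); k=cv2.inRange(h,np.array(lo),np.array(hi))
    k=cv2.morphologyEx(k,cv2.MORPH_CLOSE,np.ones((13,13)))
    for c in cv2.findContours(k,cv2.RETR_EXTERNAL,cv2.CHAIN_APPROX_NONE)[0]:
        if cv2.contourArea(c)<amin: continue
        W=onz(m,c.reshape(-1,2).astype(float),z)[:,:2]; a=cv2.minAreaRect((W*1000).astype(np.float32))
        print(name,'px',c.reshape(-1,2).mean(0).round(),'c',np.round(a[0],1),np.round(a[1],1),'ang',round(a[2],1))
E
python3 - <<'E'
from h import *
o=bot.get_obs(); print(o['eef_pos'],o['gripper_width'])
im,m=snap('wrist','w10'); rects(im,m,(4,170,90),(14,255,255),.025,'scraper')
for zz in (.03,.0): rects(im,m,(24,140,60),(34,255,255),zz,'guide')
rects(im,m,(24,140,185),(34,255,255),.03,'guide bright')
for n in ('scene','side'):
    a,m=snap(n); rects(a,m,(24,140,60),(34,255,255),.02,n,60)
cv2.imwrite('pics/v10.png',im[:260])
E
```

```text
[0.57420363 0.23985118 0.29707216] 1.0002576023080305
scraper px [337. 328.] c [766.3  53.4] [67.4 50. ] ang 86.5
scraper px [497. 285.] c [943.2 201.3] [66.  28.7] ang 83.3
scraper px [303. 164.] c [625.2 249.6] [45.7 80.8] ang 22.3
guide px [83. 98.] c [377.4 229.6] [50.8 40.5] ang 81.3
guide px [226.  77.] c [512.1 305.4] [31.5 45. ] ang 15.2
guide px [83. 98.] c [362.7 222. ] [55.3 44.1] ang 81.3
guide px [226.  77.] c [509.4 304.6] [34.4 49.1] ang 15.2
guide bright px [78. 98.] c [372.3 227.5] [45.2 31.1] ang 81.3
guide bright px [226.  77.] c [512.1 305.4] [31.5 45. ] ang 14.9
scene px [329. 152.] c [516.6 301.2] [40.9 63. ] ang 17.2
scene px [288. 131.] c [376.6 223.1] [53.3 52.3] ang 81.4
scene px [ 5. 96.] c [-244.5 -612.1] [ 56.4 245.2] ang 87.9
side px [142. 193.] c [370.9 220.9] [75.3 31.2] ang 81.8
side px [183. 164.] c [512.  296.2] [43.  73.2] ang 10.4
```

View pics/v10.png

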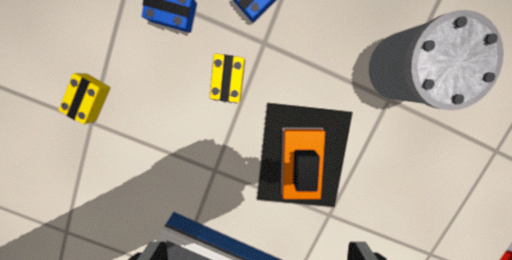

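Picture: scraper stands in the middle of its mat (303,164); guide A upright at (227,77), guide B — knocked aside meanwhile — at (83,98), also upright; blue ones at (170,10), (250,8). Fetch guide A.

```bash
python3 - <<'E'
from h import *
plan([.5125,.304,.20,195.2],[.5125,.304,.08,195.2])
E
```

```text
now [0.5765 0.2402 0.2961] yaw 112.25
[0.5125, 0.304, 0.2, 195.2] off [0.0833, -0.0351, 0.096] ang [0.0001, 0.0005, -1.8433]
[0.5125, 0.304, 0.08, 195.2] off [0.0, 0.0, 0.12] ang [0.0, 0.0, 0.0]
```

Request:
drive_tool([
  {"gripper": 0,"offset": [0.04,-0.017,0.03],"angular": [0,0,-0.18]},
  {"gripper": 0,"offset": [0.083,-0.035,0.06],"angular": [0,0,-0.36]},
  {"gripper": 0,"offset": [0.083,-0.035,0.09],"angular": [0,0,-0.54]},
  {"gripper": 0,"offset": [0.083,-0.035,0.096],"angular": [0,0,-0.72]},
  {"gripper": 0,"offset": [0.083,-0.035,0.096],"angular": [0,0,-0.9]},
])

```text
t: 24.7
eef_pos: [0.5116, 0.3041, 0.1977]
tool_rot: [-0.002, 0.232, 0.973, -0.001]
contact_force: [0.2, 0.6, 0.6]
gripper_width: 1.0
grasp_force: 0.0
```

Request:
drive_tool([
  {"gripper": 0,"offset": [0,0,0],"angular": [0,0,-0.18]},
  {"gripper": 0,"offset": [0,0,0],"angular": [0,0,-0.36]},
  {"gripper": 0,"offset": [0,0,0],"angular": [0,0,-0.54]},
  {"gripper": 0,"offset": [0,0,0],"angular": [0,0,-0.72]},
  {"gripper": 0,"offset": [0,0,0],"angular": [0,0,-0.9]},
])

```text
t: 25.2
eef_pos: [0.5129, 0.3042, 0.1995]
tool_rot: [-0.0, -0.118, 0.993, 0.0]
contact_force: [0.0, 0.7, -0.8]
gripper_width: 1.0
grasp_force: 0.0
```

Request:
drive_tool([
  {"gripper": 0,"offset": [0,0,0],"angular": [0,0,-0.044]},
  {"gripper": 0,"offset": [0,0,0],"angular": [0,0,-0.044]},
])

```text
t: 25.4
eef_pos: [0.5128, 0.3041, 0.1994]
tool_rot: [-0.001, -0.132, 0.991, 0.0]
contact_force: [0.9, 0.7, 0.6]
gripper_width: 0.997
grasp_force: 0.0
```

```bash
python3 - <<'E'
from h import *
im,m=snap('wrist','w11'); rects(im,m,(24,140,185),(34,255,255),.03,'guide bright');rects(im,m,(24,140,60),(34,255,255),.03,'guide')
plan([.5125,.304,.20,195.2],[.5125,.304,.08,195.2]); print(bot.get_obs()['q'].round(2))
E
```

```text
guide bright px [260. 195.] c [515.3 306. ] [20.6 44.3] ang 15.1
guide px [257. 181.] c [507.4 304. ] [37.1 44.3] ang 14.6
now [0.5127 0.3041 0.1995] yaw -164.84
[0.5125, 0.304, 0.2, 195.2] off [0.0002, -0.0, -0.0005] ang [0.0011, -0.0011, -0.0009]
[0.5125, 0.304, 0.08, 195.2] off [0.0, 0.0, 0.12] ang [0.0, 0.0, 0.0]
[ 0.13  0.73 -1.1   1.79  0.73  1.09  0.6 ]
```

Request:
drive_tool([
  {"gripper": 0,"offset": [0,0.001,0.04],"angular": [0,0,0]},
  {"gripper": 0,"offset": [0,0.001,0.08],"angular": [0,0,0]},
  {"gripper": 0,"offset": [0,0.001,0.105],"angular": [0,0,0]},
  {"gripper": 0,"offset": [0,0.001,0.119],"angular": [0,0,0]},
  {"gripper": 0,"offset": [0,0.001,0.119],"angular": [0,0,0]},
])

```text
t: 25.95
eef_pos: [0.5114, 0.3045, 0.0795]
tool_rot: [-0.001, -0.132, 0.991, -0.001]
contact_force: [-0.3, 0.5, -0.6]
gripper_width: 0.998
grasp_force: 0.0
```

Request:
drive_tool([
  {"gripper": 255,"offset": [0,0,0],"angular": [0,0,0]},
  {"gripper": 255,"offset": [0,0,0],"angular": [0,0,0]},
  {"gripper": 255,"offset": [0,0,0],"angular": [0,0,0]},
  {"gripper": 255,"offset": [0,0,0],"angular": [0,0,0]},
], grip_force=50)

```text
t: 26.35
eef_pos: [0.5127, 0.3055, 0.0828]
tool_rot: [0.001, -0.133, 0.991, 0.001]
contact_force: [1.1, -0.8, 6.4]
gripper_width: 0.523
grasp_force: 52.2
```

```bash
python3 - <<'E'
from h import *
o=bot.get_obs(); print(o['eef_pos'],o['gripper_width'],o['grasp_force'],o['contact_force'])
z=o['eef_pos'][2]
plan([*o['eef_pos'][:2],.2,195.2],[*sf([.034,.045]),.20,175.55],[*sf([.034,.045]),z+.047,175.55])
E
```

```text
[0.51268649 0.30548491 0.08281774] 0.5229430606211757 52.1519672870636 [ 1.13041284 -0.81819895  6.38527694]
now [0.5127 0.3055 0.0828] yaw -164.77
[np.float64(0.5126864891410979), np.float64(0.30548490601506234), 0.2, 195.2] off [-0.0003, 0.0001, -0.1172] ang [0.0008, 0.0034, 0.0008]
[np.float64(0.6091890134847309), np.float64(0.04322631490715965), 0.2, 175.55] off [-0.0244, -0.2784, 0.0] ang [0.0, 0.0, 0.4367]
[np.float64(0.6091890134847309), np.float64(0.04322631490715965), np.float64(0.12981773621639425), 175.55] off [0.0, 0.0, 0.0702] ang [0.0, 0.0, 0.0]
```

Request:
drive_tool([
  {"gripper": 255,"offset": [0,0,-0.03],"angular": [0,0,0]},
  {"gripper": 255,"offset": [0,0,-0.07],"angular": [0,0,0]},
  {"gripper": 255,"offset": [0,0,-0.117],"angular": [0,0,0]},
  {"gripper": 255,"offset": [-0.005,-0.04,-0.117],"angular": [0,0,0.1]},
  {"gripper": 255,"offset": [-0.01,-0.08,-0.117],"angular": [0,0,0.2]},
])

```text
t: 26.85
eef_pos: [0.5431, 0.2312, 0.2008]
tool_rot: [0.002, -0.055, 0.999, 0.001]
contact_force: [0.3, -1.8, -0.9]
gripper_width: 0.524
grasp_force: 51.4
```

```bash
python3 - <<'E'
from h import *
o=bot.get_obs(); print(o['eef_pos'],o['gripper_width'],o['grasp_force'],o['contact_force'])
plan([*sf([.034,.045]),.20,175.55])
E
```

```text
[0.54308403 0.2311734  0.20080715] 0.5242987767042847 51.411967277526855 [ 0.33764828 -1.79448621 -0.86599396]
now [0.5431 0.2312 0.2008] yaw -173.75
[np.float64(0.6091890134847309), np.float64(0.04322631490715965), 0.2, 175.55] off [-0.0452, -0.194, 0.0007] ang [0.0024, 0.0052, 0.2378]
```

Request:
drive_tool([
  {"gripper": 255,"offset": [-0.01,-0.04,0],"angular": [0,0,0.06]},
  {"gripper": 255,"offset": [-0.02,-0.08,0],"angular": [0,0,0.12]},
  {"gripper": 255,"offset": [-0.03,-0.12,0],"angular": [0,0,0.18]},
  {"gripper": 255,"offset": [-0.04,-0.16,0],"angular": [0,0,0.238]},
  {"gripper": 255,"offset": [-0.045,-0.194,0],"angular": [0,0,0.238]},
])

```text
t: 27.35
eef_pos: [0.6094, 0.0396, 0.1987]
tool_rot: [0.001, 0.04, 0.999, -0.0]
contact_force: [-0.1, -0.3, -0.2]
gripper_width: 0.521
grasp_force: 51.4
```

Request:
drive_tool([
  {"gripper": 255,"offset": [0,0,0],"angular": [0,0,0]},
  {"gripper": 255,"offset": [0,0,0],"angular": [0,0,0]},
])

```text
t: 27.55
eef_pos: [0.6086, 0.0414, 0.1984]
tool_rot: [0.0, 0.04, 0.999, 0.0]
contact_force: [0.3, 0.9, -0.5]
gripper_width: 0.528
grasp_force: 51.4
```

```bash
python3 - <<'E'
from h import *
o=bot.get_obs(); print(o['eef_pos'],o['gripper_width'],o['grasp_force'],o['contact_force'])
z=o['eef_pos'][2]
im,m=snap('wrist','w12'); rects(im,m,(24,140,60),(34,255,255),z-.0528,'guide top z')
plan([*sf([.034,.045]),.20,175.55],[*sf([.034,.045]),.129,175.55])
E
```

```text
[0.60858166 0.04138943 0.19843745] 0.5276483015592727 51.38610899448395 [ 0.30155535  0.87026306 -0.48986975]
guide top z px [257. 283.] c [616.3  41.5] [45.2 10.5] ang 85.4
guide top z px [257. 234.] c [590.1  43.5] [45.1 23.3] ang 85.4
now [0.6082 0.043  0.1986] yaw 175.57
[np.float64(0.6091890134847309), np.float64(0.04322631490715965), 0.2, 175.55] off [-0.001, 0.0003, -0.0014] ang [0.001, 0.0005, 0.0003]
[np.float64(0.6091890134847309), np.float64(0.04322631490715965), 0.129, 175.55] off [0.0, 0.0, 0.071] ang [0.0, 0.0, 0.0]
```

Request:
drive_tool([
  {"gripper": 255,"offset": [0,0,0.03],"angular": [0,0,0]},
  {"gripper": 255,"offset": [0,0,0.055],"angular": [0,0,0]},
  {"gripper": 255,"offset": [0,0,0.068],"angular": [0,0,0]},
  {"gripper": 255,"offset": [0,0,0.069],"angular": [0,0,0]},
  {"gripper": 255,"offset": [0,0,0.069],"angular": [0,0,0]},
])

```text
t: 28.1
eef_pos: [0.6086, 0.0435, 0.1299]
tool_rot: [0.0, 0.038, 0.999, 0.0]
contact_force: [-0.5, -0.6, -0.0]
gripper_width: 0.527
grasp_force: 52.3
```

Request:
drive_tool([
  {"gripper": 255,"offset": [-0.003,0,0],"angular": [0,0,0]},
  {"gripper": 255,"offset": [-0.006,0,0],"angular": [0,0,0]},
  {"gripper": 255,"offset": [-0.006,0,0],"angular": [0,0,0]},
])

```text
t: 28.4
eef_pos: [0.6153, 0.0417, 0.1299]
tool_rot: [0.001, 0.039, 0.999, 0.0]
contact_force: [-0.2, 0.4, -0.5]
gripper_width: 0.526
grasp_force: 52.3
```

Request:
drive_tool([
  {"gripper": 255,"offset": [-0.002,0,0],"angular": [0,0,0]},
  {"gripper": 255,"offset": [-0.002,0,0],"angular": [0,0,0]},
])

```text
t: 28.6
eef_pos: [0.6167, 0.0416, 0.1293]
tool_rot: [0.0, 0.039, 0.999, -0.0]
contact_force: [0.5, 0.3, -1.1]
gripper_width: 0.528
grasp_force: 52.3
```

Request:
drive_tool([
  {"gripper": 255,"offset": [-0.002,0,0],"angular": [0,0,0]},
  {"gripper": 255,"offset": [-0.002,0,0],"angular": [0,0,0]},
])

```text
t: 28.8
eef_pos: [0.6187, 0.0415, 0.1292]
tool_rot: [0.0, 0.039, 0.999, 0.0]
contact_force: [0.3, 0.4, 0.5]
gripper_width: 0.529
grasp_force: 52.3
```

Request:
drive_tool([
  {"gripper": 255,"offset": [-0.0015,0,0],"angular": [0,0,0]},
  {"gripper": 255,"offset": [-0.0015,0,0],"angular": [0,0,0]},
])

```text
t: 29.0
eef_pos: [0.6201, 0.0414, 0.1291]
tool_rot: [0.0, 0.039, 0.999, 0.0]
contact_force: [-0.5, 0.3, 0.3]
gripper_width: 0.522
grasp_force: 52.3
```

Request:
drive_tool([
  {"gripper": 255,"offset": [-0.001,0,0],"angular": [0,0,0]},
  {"gripper": 255,"offset": [-0.001,0,0],"angular": [0,0,0]},
])

```text
t: 29.2
eef_pos: [0.621, 0.0413, 0.1291]
tool_rot: [0.0, 0.039, 0.999, -0.0]
contact_force: [0.2, -0.2, -0.6]
gripper_width: 0.525
grasp_force: 52.3
```

Request:
drive_tool([
  {"gripper": 255,"offset": [-0.001,0,0],"angular": [0,0,0]},
  {"gripper": 255,"offset": [-0.001,0,0],"angular": [0,0,0]},
])

```text
t: 29.4
eef_pos: [0.6221, 0.0412, 0.1291]
tool_rot: [0.0, 0.039, 0.999, -0.0]
contact_force: [0.2, -0.1, -0.7]
gripper_width: 0.525
grasp_force: 52.3
```

Request:
drive_tool([
  {"gripper": 255,"offset": [-0.001,0,0],"angular": [0,0,0]},
  {"gripper": 255,"offset": [-0.001,0,0],"angular": [0,0,0]},
])

```text
t: 29.6
eef_pos: [0.6223, 0.0413, 0.129]
tool_rot: [-0.001, 0.039, 0.999, -0.0]
contact_force: [-3.7, 0.4, 1.3]
gripper_width: 0.524
grasp_force: 52.5
```

Request:
drive_tool([
  {"gripper": 255,"offset": [-0.001,0,0],"angular": [0,0,0]},
  {"gripper": 255,"offset": [-0.001,0,0],"angular": [0,0,0]},
])

```text
t: 29.8
eef_pos: [0.6225, 0.0413, 0.1287]
tool_rot: [-0.002, 0.039, 0.999, -0.0]
contact_force: [-6.5, -0.0, 2.7]
gripper_width: 0.528
grasp_force: 52.6
```

Request:
drive_tool([
  {"gripper": 255,"offset": [-0.001,0,0],"angular": [0,0,0]},
  {"gripper": 255,"offset": [-0.001,0,0],"angular": [0,0,0]},
])

```text
t: 30.0
eef_pos: [0.6227, 0.0414, 0.1286]
tool_rot: [-0.002, 0.038, 0.999, -0.001]
contact_force: [-8.9, -0.0, 3.4]
gripper_width: 0.525
grasp_force: 52.9
```

Contact with the rail at TCP x≈0.6222. Lower, relax and release, then tap it flush with closed fingers.

Request:
drive_tool([
  {"gripper": 255,"offset": [0.002,0,0.001],"angular": [0,0,0]},
  {"gripper": 255,"offset": [0.002,0,0.0015],"angular": [0,0,0]},
  {"gripper": 80,"offset": [0.002,0,0.0015],"angular": [0,0,0]},
  {"gripper": 60,"offset": [0.002,0,0.0015],"angular": [0,0,0]},
  {"gripper": 60,"offset": [0.002,0,0.0015],"angular": [0,0,0]},
])

```text
t: 30.5
eef_pos: [0.6236, 0.0411, 0.1279]
tool_rot: [0.001, 0.039, 0.999, 0.0]
contact_force: [0.8, 1.5, 0.4]
gripper_width: 0.764
grasp_force: 0.0
```

Request:
drive_tool([
  {"gripper": 60,"offset": [0,0,-0.03],"angular": [0,0,0]},
  {"gripper": 60,"offset": [0,0,-0.06],"angular": [0,0,0]},
  {"gripper": 255,"offset": [0.02,0,-0.06],"angular": [0,0,0]},
  {"gripper": 255,"offset": [0.05,0,-0.06],"angular": [0,0,0]},
  {"gripper": 255,"offset": [0.05,0,-0.06],"angular": [0,0,0]},
])

```text
t: 31.0
eef_pos: [0.5702, 0.0456, 0.1877]
tool_rot: [-0.001, 0.038, 0.999, -0.001]
contact_force: [-0.3, -0.2, 0.0]
gripper_width: 0.26
grasp_force: 0.0
```

Request:
drive_tool([
  {"gripper": 255,"offset": [0,0,0],"angular": [0,0,0]},
  {"gripper": 255,"offset": [0,0,0],"angular": [0,0,0]},
  {"gripper": 255,"offset": [0,0,0],"angular": [0,0,0]},
])

```text
t: 31.3
eef_pos: [0.5741, 0.045, 0.1877]
tool_rot: [0.0, 0.039, 0.999, 0.0]
contact_force: [-0.0, 0.2, -0.1]
gripper_width: -0.005
grasp_force: 0.0
```

```bash
python3 - <<'E'
from h import *
o=bot.get_obs(); print(o['eef_pos'],o['gripper_width'],o['contact_force'],sg(o['eef_pos'][:2]))
im,m=snap('wrist','w13'); rects(im,m,(24,140,60),(34,255,255),.075,'guide top')
g=sg([.6222,.0413]); print('contact st',g)
plan([*sf([g[0]-.05,g[1]]),.133,175.55],[*sf([g[0]-.026,g[1]]),.133,175.55])
E
```

```text
[0.57406292 0.04496874 0.18769335] -0.005028451271395596 [-0.03353364  0.19680399 -0.10473168] [-0.00115539  0.04401177]
contact st [0.04712122 0.044089  ]
now [0.5739 0.045  0.1876] yaw 175.5
[np.float64(0.5723507288698045), np.float64(0.0451794545735533), 0.133, 175.55] off [0.0016, 0.0, 0.0546] ang [0.0007, 0.0005, -0.001]
[np.float64(0.5962783790122983), np.float64(0.04331731637824772), 0.133, 175.55] off [-0.024, -0.0, 0.0] ang [0.0, 0.0, 0.0]
```

Request:
drive_tool([
  {"gripper": 255,"offset": [0,0,0.03],"angular": [0,0,0]},
  {"gripper": 255,"offset": [0,0,0.054],"angular": [0,0,0]},
  {"gripper": 255,"offset": [0,0,0.054],"angular": [0,0,0]},
  {"gripper": 255,"offset": [-0.008,0,0.054],"angular": [0,0,0]},
  {"gripper": 255,"offset": [-0.014,0,0.054],"angular": [0,0,0]},
])

```text
t: 31.85
eef_pos: [0.5888, 0.0443, 0.135]
tool_rot: [0.001, 0.039, 0.999, 0.0]
contact_force: [0.7, -0.0, 0.9]
gripper_width: -0.0
grasp_force: 0.0
```

Request:
drive_tool([
  {"gripper": 255,"offset": [-0.001,0,0],"angular": [0,0,0]},
  {"gripper": 255,"offset": [-0.002,0,0],"angular": [0,0,0]},
  {"gripper": 255,"offset": [-0.003,0,0],"angular": [0,0,0]},
])

```text
t: 32.15
eef_pos: [0.5903, 0.0438, 0.1341]
tool_rot: [0.0, 0.039, 0.999, 0.0]
contact_force: [-0.5, -0.1, 0.1]
gripper_width: -0.001
grasp_force: 0.0
```

Request:
drive_tool([
  {"gripper": 255,"offset": [-0.001,0,0],"angular": [0,0,0]},
  {"gripper": 255,"offset": [-0.002,0,0],"angular": [0,0,0]},
  {"gripper": 255,"offset": [-0.002,0,0],"angular": [0,0,0]},
])

```text
t: 32.45
eef_pos: [0.5921, 0.0435, 0.1337]
tool_rot: [0.0, 0.039, 0.999, -0.0]
contact_force: [-0.2, -0.3, -0.9]
gripper_width: 0.002
grasp_force: 0.0
```

Request:
drive_tool([
  {"gripper": 255,"offset": [-0.001,0,0],"angular": [0,0,0]},
  {"gripper": 255,"offset": [-0.002,0,0],"angular": [0,0,0]},
])

```text
t: 32.65
eef_pos: [0.594, 0.0435, 0.1336]
tool_rot: [-0.0, 0.039, 0.999, -0.0]
contact_force: [-0.1, -0.6, 0.1]
gripper_width: -0.002
grasp_force: 0.0
```

Request:
drive_tool([
  {"gripper": 255,"offset": [-0.001,0,0],"angular": [0,0,0]},
  {"gripper": 255,"offset": [-0.0015,0,0],"angular": [0,0,0]},
])

```text
t: 32.85
eef_pos: [0.5951, 0.0434, 0.1335]
tool_rot: [-0.001, 0.039, 0.999, -0.0]
contact_force: [-4.2, 0.2, 1.9]
gripper_width: -0.001
grasp_force: 1.5
```

Request:
drive_tool([
  {"gripper": 255,"offset": [-0.001,0,0],"angular": [0,0,0]},
  {"gripper": 255,"offset": [-0.0015,0,0],"angular": [0,0,0]},
])

```text
t: 33.05
eef_pos: [0.5953, 0.0434, 0.1334]
tool_rot: [-0.002, 0.039, 0.999, -0.001]
contact_force: [-7.8, -1.1, 6.4]
gripper_width: -0.003
grasp_force: 4.0
```

Request:
drive_tool([
  {"gripper": 255,"offset": [-0.001,0,0],"angular": [0,0,0]},
  {"gripper": 255,"offset": [-0.0015,0,0],"angular": [0,0,0]},
])

```text
t: 33.25
eef_pos: [0.5956, 0.0435, 0.1334]
tool_rot: [-0.003, 0.038, 0.999, -0.001]
contact_force: [-13.1, 0.4, 9.9]
gripper_width: 0.0
grasp_force: 6.4
```

Request:
drive_tool([
  {"gripper": 255,"offset": [0.01,0,0],"angular": [0,0,0]},
  {"gripper": 255,"offset": [0.03,0,-0.01],"angular": [0,0,0]},
  {"gripper": 0,"offset": [0.05,0,-0.05],"angular": [0,0,0]},
  {"gripper": 0,"offset": [0.08,0.02,-0.08],"angular": [0,0,0]},
  {"gripper": 0,"offset": [0.1,0.06,-0.1],"angular": [0,0,0]},
])

```text
t: 33.75
eef_pos: [0.5029, 0.1088, 0.2348]
tool_rot: [0.001, 0.041, 0.999, -0.001]
contact_force: [1.3, -0.3, 0.1]
gripper_width: 0.508
grasp_force: 0.0
```

```bash
python3 - <<'E'
from h import *
im,m=snap('wrist','w14'); rects(im,m,(24,140,185),(34,255,255),.075,'A? z75'); rects(im,m,(24,140,185),(34,255,255),.03,'B z30'); rects(im,m,(24,140,60),(34,255,255),.03,'B z30 all')
for n in ('scene','side'):
    a,m=snap(n); rects(a,m,(24,140,60),(34,255,255),.02,n,60)
plan([.382,.23,.2,171.3]); print(bot.get_obs()['q'].round(2))
E
```

```text
A? z75 px [216. 315.] c [619.6  61.3] [17.6 34.5] ang 71.2
A? z75 px [390.  14.] c [384.3 209.3] [39.6 15.9] ang 82.3
B z30 px [216. 315.] c [658.5  50.6] [21.1 41.3] ang 71.2
B z30 px [390.  14.] c [376.9 227.6] [47.4 19. ] ang 82.3
B z30 all px [216. 307.] c [648.2  54.4] [25.1 64.7] ang 70.0
B z30 all px [390.  12.] c [377.6 226.5] [48.8 20.2] ang 86.8
scene px [274. 198.] c [595.1  55.6] [56.2 38.5] ang 86.8
scene px [287. 132.] c [377.6 223.3] [52.9 51.2] ang 78.7
scene px [  8. 102.] c [-182.4 -613.4] [141.5  51.2] ang 0.7
side px [255. 193.] c [642.9  83.5] [81.9 43.8] ang 81.4
side px [142. 193.] c [370.9 220.3] [77.1 31.4] ang 82.4
now [0.503  0.1138 0.2357] yaw 175.85
[0.382, 0.23, 0.2, 171.3] off [0.1293, 0.1071, 0.0353] ang [0.0019, 0.0058, 0.1012]
[ 0.54  0.55 -1.14  1.95  0.59  1.02  0.63]
```

Request:
drive_tool([
  {"gripper": 0,"offset": [0.035,0.028,0],"angular": [0,0,0.03]},
  {"gripper": 0,"offset": [0.07,0.056,0.01],"angular": [0,0,0.06]},
  {"gripper": 0,"offset": [0.1,0.085,0.025],"angular": [0,0,0.1]},
  {"gripper": 0,"offset": [0.129,0.107,0.035],"angular": [0,0,0.1]},
  {"gripper": 0,"offset": [0.129,0.107,0.035],"angular": [0,0,0.1]},
])

```text
t: 34.4
eef_pos: [0.3797, 0.2295, 0.1976]
tool_rot: [-0.001, 0.075, 0.997, -0.0]
contact_force: [-0.1, -0.1, -0.5]
gripper_width: 0.996
grasp_force: 0.0
```

Request:
drive_tool([
  {"gripper": 0,"offset": [0,0,0],"angular": [0,0,0]},
  {"gripper": 0,"offset": [0,0,0],"angular": [0,0,0]},
])

```text
t: 34.6
eef_pos: [0.3844, 0.2264, 0.1985]
tool_rot: [0.0, 0.079, 0.997, -0.0]
contact_force: [0.3, 0.7, 0.2]
gripper_width: 1.0
grasp_force: 0.0
```

```bash
python3 - <<'E'
from h import *
im,m=snap('wrist','w15'); rects(im,m,(24,140,185),(34,255,255),.03,'B bright'); rects(im,m,(24,140,60),(34,255,255),.03,'B all')
plan([.374,.227,.2,171.3],[.374,.227,.082,171.3]); print(bot.get_obs()['q'].round(2))
E
```

```text
B all px [254. 167.] c [367.4 226.8] [44.6 35.1] ang 80.9
now [0.3845 0.2264 0.1985] yaw 170.88
[0.374, 0.227, 0.2, 171.3] off [0.0105, -0.001, -0.0015] ang [0.0, 0.0003, -0.0093]
[0.374, 0.227, 0.082, 171.3] off [0.0, 0.0, 0.118] ang [0.0, 0.0, 0.0]
[ 0.26  0.48 -1.13  2.13  0.58  0.88  0.2 ]
```

Request:
drive_tool([
  {"gripper": 0,"offset": [0.013,0,0.03],"angular": [0,0,0]},
  {"gripper": 0,"offset": [0.013,0,0.06],"angular": [0,0,0]},
  {"gripper": 0,"offset": [0.013,0,0.09],"angular": [0,0,0]},
  {"gripper": 0,"offset": [0.013,0,0.116],"angular": [0,0,0]},
  {"gripper": 0,"offset": [0.013,0,0.116],"angular": [0,0,0]},
])

```text
t: 35.15
eef_pos: [0.37, 0.2276, 0.0803]
tool_rot: [-0.002, 0.079, 0.997, -0.001]
contact_force: [-0.2, -1.3, 0.7]
gripper_width: 0.999
grasp_force: 0.0
```

Request:
drive_tool([
  {"gripper": 255,"offset": [0,0,0],"angular": [0,0,0]},
  {"gripper": 255,"offset": [0,0,0],"angular": [0,0,0]},
  {"gripper": 255,"offset": [0,0,0],"angular": [0,0,0]},
  {"gripper": 255,"offset": [0,0,0],"angular": [0,0,0]},
], grip_force=50)

```text
t: 35.55
eef_pos: [0.3712, 0.2296, 0.084]
tool_rot: [0.001, 0.078, 0.997, 0.0]
contact_force: [-0.8, -1.9, 6.9]
gripper_width: 0.53
grasp_force: 51.0
```

Request:
drive_tool([
  {"gripper": 255,"offset": [0,0,-0.03],"angular": [0,0,0]},
  {"gripper": 255,"offset": [0,0,-0.07],"angular": [0,0,0]},
  {"gripper": 255,"offset": [0,0,-0.115],"angular": [0,0,0]},
  {"gripper": 255,"offset": [0,0,-0.115],"angular": [0,0,0]},
  {"gripper": 255,"offset": [0,0,-0.115],"angular": [0,0,0]},
])

```text
t: 36.05
eef_pos: [0.3711, 0.2292, 0.1989]
tool_rot: [0.002, 0.079, 0.997, 0.0]
contact_force: [-0.2, -0.5, -1.0]
gripper_width: 0.525
grasp_force: 52.2
```

```bash
python3 - <<'E'
from h import *
o=bot.get_obs(); print(o['eef_pos'],o['gripper_width'],o['grasp_force'],o['contact_force'])
plan([*sf([.034,-.04]),.20,175.55])
E
```

```text
[0.37106403 0.22921272 0.19889216] 0.5245303829917458 52.21124053001404 [-0.22983698 -0.54671401 -0.96364357]
now [0.3711 0.2292 0.1989] yaw 170.97
[np.float64(0.6025939407096902), np.float64(-0.0415174460141726), 0.2, 175.55] off [-0.2712, -0.231, -0.0004] ang [0.0008, 0.0043, -0.1018]
```

Request:
drive_tool([
  {"gripper": 255,"offset": [-0.034,-0.029,0],"angular": [0,0,0]},
  {"gripper": 255,"offset": [-0.068,-0.058,0],"angular": [0,0,0]},
  {"gripper": 255,"offset": [-0.102,-0.087,0],"angular": [0,0,-0.05]},
  {"gripper": 255,"offset": [-0.136,-0.116,0],"angular": [0,0,-0.1]},
  {"gripper": 255,"offset": [-0.165,-0.14,0],"angular": [0,0,-0.1]},
])

```text
t: 36.55
eef_pos: [0.512, 0.0626, 0.1961]
tool_rot: [-0.001, 0.039, 0.999, -0.001]
contact_force: [0.1, -0.2, 0.0]
gripper_width: 0.526
grasp_force: 52.1
```

```bash
python3 - <<'E'
from h import *
o=bot.get_obs(); print(o['grasp_force'])
plan([*sf([.034,-.04]),.20,175.55])
E
```

```text
52.14834272861481
now [0.512  0.0626 0.1961] yaw 175.52
[np.float64(0.6025939407096902), np.float64(-0.0415174460141726), 0.2, 175.55] off [-0.0984, -0.0967, -0.004] ang [-0.0015, -0.0028, -0.0007]
```

Request:
drive_tool([
  {"gripper": 255,"offset": [-0.03,-0.03,0],"angular": [0,0,0]},
  {"gripper": 255,"offset": [-0.06,-0.06,0],"angular": [0,0,0]},
  {"gripper": 255,"offset": [-0.085,-0.085,0],"angular": [0,0,0]},
  {"gripper": 255,"offset": [-0.097,-0.097,0],"angular": [0,0,0]},
  {"gripper": 255,"offset": [-0.097,-0.097,0],"angular": [0,0,0]},
])

```text
t: 37.05
eef_pos: [0.6011, -0.041, 0.196]
tool_rot: [-0.001, 0.041, 0.999, -0.0]
contact_force: [-0.7, -0.1, 0.4]
gripper_width: 0.526
grasp_force: 52.1
```

```bash
python3 - <<'E'
from h import *
o=bot.get_obs(); z=o['eef_pos'][2]; print(o['grasp_force'],sg(o['eef_pos'][:2]))
im,m=snap('wrist','w16'); rects(im,m,(24,140,60),(34,255,255),z-.0535,'held')
plan([*sf([.034,-.04]),.20,175.55],[*sf([.034,-.04]),.1305,175.55])
E
```

```text
52.14851975440979 [ 0.03249028 -0.03957516]
held px [257. 285.] c [610.  -41.2] [45. 10.] ang 85.1
held px [257. 236.] c [584.1 -39.1] [45.1 23. ] ang 85.3
held px [375. 218.] c [580.8  12.8] [34.3 26.2] ang 85.5
now [ 0.6001 -0.0387  0.1964] yaw 175.5
[np.float64(0.6025939407096902), np.float64(-0.0415174460141726), 0.2, 175.55] off [-0.0027, -0.0026, -0.0036] ang [0.0007, -0.0027, -0.0012]
[np.float64(0.6025939407096902), np.float64(-0.0415174460141726), 0.1305, 175.55] off [0.0, 0.0, 0.0695] ang [0.0, 0.0, 0.0]
```

Request:
drive_tool([
  {"gripper": 255,"offset": [0,-0.001,0.03],"angular": [0,0,0]},
  {"gripper": 255,"offset": [0,-0.001,0.055],"angular": [0,0,0]},
  {"gripper": 255,"offset": [0,-0.001,0.066],"angular": [0,0,0]},
  {"gripper": 255,"offset": [-0.004,-0.001,0.066],"angular": [0,0,0]},
  {"gripper": 255,"offset": [-0.008,-0.001,0.066],"angular": [0,0,0]},
])

```text
t: 37.6
eef_pos: [0.6086, -0.039, 0.1322]
tool_rot: [0.0, 0.038, 0.999, 0.0]
contact_force: [0.5, -0.3, 0.3]
gripper_width: 0.523
grasp_force: 52.9
```

Request:
drive_tool([
  {"gripper": 255,"offset": [-0.001,0,0],"angular": [0,0,0]},
  {"gripper": 255,"offset": [-0.002,0,0],"angular": [0,0,0]},
  {"gripper": 255,"offset": [-0.002,0,0],"angular": [0,0,0]},
])

```text
t: 37.9
eef_pos: [0.6109, -0.0406, 0.1321]
tool_rot: [0.0, 0.039, 0.999, -0.0]
contact_force: [-0.4, -0.3, -1.1]
gripper_width: 0.526
grasp_force: 52.9
```

Request:
drive_tool([
  {"gripper": 255,"offset": [-0.001,0,0],"angular": [0,0,0]},
  {"gripper": 255,"offset": [-0.0015,0,0],"angular": [0,0,0]},
])

```text
t: 38.1
eef_pos: [0.6121, -0.0408, 0.1317]
tool_rot: [0.0, 0.039, 0.999, -0.0]
contact_force: [-0.1, 0.1, -0.4]
gripper_width: 0.526
grasp_force: 52.9
```

Request:
drive_tool([
  {"gripper": 255,"offset": [-0.001,0,0],"angular": [0,0,0]},
  {"gripper": 255,"offset": [-0.0015,0,0],"angular": [0,0,0]},
])

```text
t: 38.3
eef_pos: [0.6137, -0.0409, 0.1316]
tool_rot: [0.0, 0.039, 0.999, -0.0]
contact_force: [-0.8, -0.2, -1.4]
gripper_width: 0.524
grasp_force: 52.9
```

Request:
drive_tool([
  {"gripper": 255,"offset": [-0.001,0,0.001],"angular": [0,0,0]},
  {"gripper": 255,"offset": [-0.0015,0,0.0015],"angular": [0,0,0]},
])

```text
t: 38.5
eef_pos: [0.6144, -0.0408, 0.1298]
tool_rot: [-0.001, 0.039, 0.999, -0.0]
contact_force: [-4.1, 0.6, 1.1]
gripper_width: 0.526
grasp_force: 53.1
```

Request:
drive_tool([
  {"gripper": 255,"offset": [-0.001,0,0],"angular": [0,0,0]},
  {"gripper": 255,"offset": [-0.001,0,0],"angular": [0,0,0]},
])

```text
t: 38.7
eef_pos: [0.6146, -0.0408, 0.1296]
tool_rot: [-0.002, 0.039, 0.999, -0.0]
contact_force: [-5.9, -0.5, 1.9]
gripper_width: 0.526
grasp_force: 53.3
```

Request:
drive_tool([
  {"gripper": 255,"offset": [-0.001,0,0],"angular": [0,0,0]},
  {"gripper": 255,"offset": [-0.001,0,0],"angular": [0,0,0]},
])

```text
t: 38.9
eef_pos: [0.6147, -0.0408, 0.1294]
tool_rot: [-0.003, 0.038, 0.999, -0.001]
contact_force: [-8.7, -0.2, 3.9]
gripper_width: 0.523
grasp_force: 53.4
```

Request:
drive_tool([
  {"gripper": 255,"offset": [-0.001,0,0],"angular": [0,0,0]},
  {"gripper": 255,"offset": [-0.001,0,0],"angular": [0,0,0]},
])

```text
t: 39.1
eef_pos: [0.6149, -0.0408, 0.1293]
tool_rot: [-0.004, 0.038, 0.999, -0.001]
contact_force: [-11.9, 0.8, 6.0]
gripper_width: 0.526
grasp_force: 53.7
```

Request:
drive_tool([
  {"gripper": 255,"offset": [0.003,0,0.001],"angular": [0,0,0]},
  {"gripper": 255,"offset": [0.004,0,0.0015],"angular": [0,0,0]},
  {"gripper": 80,"offset": [0.004,0,0.0015],"angular": [0,0,0]},
  {"gripper": 60,"offset": [0.004,0,0.0015],"angular": [0,0,0]},
  {"gripper": 60,"offset": [0.004,0,0.0015],"angular": [0,0,0]},
])

```text
t: 39.6
eef_pos: [0.6145, -0.0409, 0.1288]
tool_rot: [0.0, 0.039, 0.999, 0.0]
contact_force: [-0.6, -0.3, -0.2]
gripper_width: 0.763
grasp_force: 0.0
```

Request:
drive_tool([
  {"gripper": 60,"offset": [0,0,-0.03],"angular": [0,0,0]},
  {"gripper": 60,"offset": [0,0,-0.06],"angular": [0,0,0]},
  {"gripper": 255,"offset": [0.02,0,-0.06],"angular": [0,0,0]},
  {"gripper": 255,"offset": [0.05,0,-0.06],"angular": [0,0,0]},
  {"gripper": 255,"offset": [0.05,0,-0.06],"angular": [0,0,0]},
])

```text
t: 40.1
eef_pos: [0.5612, -0.0366, 0.1884]
tool_rot: [-0.001, 0.038, 0.999, -0.001]
contact_force: [0.2, -0.7, -0.4]
gripper_width: 0.261
grasp_force: 0.0
```

Request:
drive_tool([
  {"gripper": 255,"offset": [0,0,0],"angular": [0,0,0]},
  {"gripper": 255,"offset": [0,0,0],"angular": [0,0,0]},
  {"gripper": 255,"offset": [0,0,0.02],"angular": [0,0,0]},
  {"gripper": 255,"offset": [0,0,0.045],"angular": [0,0,0]},
  {"gripper": 255,"offset": [0,0,0.054],"angular": [0,0,0]},
])

```text
t: 40.6
eef_pos: [0.5633, -0.0373, 0.1316]
tool_rot: [-0.002, 0.039, 0.999, 0.0]
contact_force: [0.0, 0.1, 0.4]
gripper_width: 0.001
grasp_force: 0.0
```

Request:
drive_tool([
  {"gripper": 255,"offset": [-0.008,0,0],"angular": [0,0,0]},
  {"gripper": 255,"offset": [-0.014,0,0],"angular": [0,0,0]},
  {"gripper": 255,"offset": [-0.017,0,0],"angular": [0,0,0]},
  {"gripper": 255,"offset": [-0.019,0,0],"angular": [0,0,0]},
  {"gripper": 255,"offset": [-0.02,0,0],"angular": [0,0,0]},
])

```text
t: 41.1
eef_pos: [0.5847, -0.0385, 0.1352]
tool_rot: [0.001, 0.039, 0.999, -0.0]
contact_force: [-0.1, -0.5, -0.5]
gripper_width: -0.001
grasp_force: 0.0
```

Request:
drive_tool([
  {"gripper": 255,"offset": [-0.001,0,0],"angular": [0,0,0]},
  {"gripper": 255,"offset": [-0.002,0,0],"angular": [0,0,0]},
])

```text
t: 41.3
eef_pos: [0.5861, -0.0387, 0.1348]
tool_rot: [0.0, 0.039, 0.999, -0.0]
contact_force: [0.2, 0.7, 0.1]
gripper_width: 0.003
grasp_force: 0.0
```

Request:
drive_tool([
  {"gripper": 255,"offset": [-0.001,0,0],"angular": [0,0,0]},
  {"gripper": 255,"offset": [-0.0015,0,0],"angular": [0,0,0]},
])

```text
t: 41.5
eef_pos: [0.5877, -0.0389, 0.1347]
tool_rot: [0.0, 0.039, 0.999, -0.0]
contact_force: [0.6, -0.3, -0.8]
gripper_width: -0.002
grasp_force: 0.0
```

Request:
drive_tool([
  {"gripper": 255,"offset": [-0.001,0,0],"angular": [0,0,0]},
  {"gripper": 255,"offset": [-0.0015,0,0],"angular": [0,0,0]},
])

```text
t: 41.7
eef_pos: [0.5889, -0.0389, 0.1346]
tool_rot: [-0.0, 0.039, 0.999, -0.0]
contact_force: [-3.0, 0.3, 1.4]
gripper_width: 0.003
grasp_force: 1.1
```

Request:
drive_tool([
  {"gripper": 255,"offset": [-0.001,0,0],"angular": [0,0,0]},
  {"gripper": 255,"offset": [-0.0015,0,0],"angular": [0,0,0]},
])

```text
t: 41.9
eef_pos: [0.5891, -0.0389, 0.1344]
tool_rot: [-0.002, 0.039, 0.999, -0.0]
contact_force: [-7.5, -0.8, 6.9]
gripper_width: 0.002
grasp_force: 3.8
```

Request:
drive_tool([
  {"gripper": 255,"offset": [-0.001,0,0],"angular": [0,0,0]},
  {"gripper": 255,"offset": [-0.0015,0,0],"angular": [0,0,0]},
])

```text
t: 42.1
eef_pos: [0.5894, -0.0388, 0.1342]
tool_rot: [-0.003, 0.039, 0.999, -0.001]
contact_force: [-12.3, -0.9, 8.8]
gripper_width: -0.003
grasp_force: 6.1
```

Request:
drive_tool([
  {"gripper": 255,"offset": [0.01,0,0],"angular": [0,0,0]},
  {"gripper": 255,"offset": [0.025,0,0],"angular": [0,0,0]},
  {"gripper": 255,"offset": [0.035,0,-0.04],"angular": [0,0,0]},
  {"gripper": 255,"offset": [0.04,0,-0.09],"angular": [0,0,0]},
  {"gripper": 255,"offset": [0.04,0,-0.14],"angular": [0,0,0]},
])

```text
t: 42.6
eef_pos: [0.5511, -0.0358, 0.2755]
tool_rot: [-0.0, 0.038, 0.999, -0.0]
contact_force: [0.9, -0.2, 0.3]
gripper_width: -0.002
grasp_force: 0.0
```

Request:
drive_tool([
  {"gripper": 255,"offset": [0.04,0,-0.03],"angular": [0,0,0]},
  {"gripper": 255,"offset": [0.06,0,-0.04],"angular": [0,0,0]},
  {"gripper": 255,"offset": [0.06,0,-0.04],"angular": [0,0,0]},
  {"gripper": 255,"offset": [0.06,0,-0.04],"angular": [0,0,0]},
])

```text
t: 43.0
eef_pos: [0.4926, -0.032, 0.3145]
tool_rot: [0.001, 0.039, 0.999, -0.001]
contact_force: [0.1, 0.9, -0.7]
gripper_width: -0.001
grasp_force: 0.0
```

```bash
python3 - <<'E'
from h import *
im,m=snap('wrist','w17')
h=cv2.cvtColor(im,cv2.COLOR_BGR2HSV)
for lo in (60,185): rects(im,m,(24,140,lo),(34,255,255),.075,f'z75 v{lo}')
gy=cv2.cvtColor(im,cv2.COLOR_BGR2GRAY)
for t in (.085,.0,-.09):
    s=np.linspace(.04,.075,71); W=np.array([[*sf([a,t]),.045] for a in s]); uv=proj(m,W).astype(np.float32)
    v=cv2.remap(gy,uv[:,0][None],uv[:,1][None],cv2.INTER_LINEAR)[0]; print(t,v[::2].astype(int).tolist())
print(proj(m,[[*sf([.06,0]),.045]]))
b,_=fr([.425,-.352],29.7)
plan([*b([0,-.06]),.25,119.7],[*b([0,-.06]),.15,119.7],[*b([0,0]),.15,119.7]); print(bot.get_obs()['q'].round(2))
E
```

```text
z75 v60 px [327. 260.] c [611.6  39.3] [50.8 47.5] ang 85.2
z75 v185 px [329. 265.] c [618.8  41.4] [45.4 30.8] ang 85.1
0.085 [82, 83, 84, 84, 85, 84, 86, 86, 84, 84, 85, 89, 87, 85, 84, 85, 85, 84, 77, 70, 69, 79, 83, 85, 87, 85, 85, 86, 87, 87, 86, 95, 112, 135, 153, 165]
0.0 [83, 81, 79, 77, 76, 75, 73, 73, 71, 67, 66, 64, 60, 56, 51, 46, 42, 40, 37, 32, 31, 30, 27, 28, 26, 22, 24, 24, 24, 24, 28, 32, 30, 28, 26, 25]
-0.09 [87, 87, 85, 85, 85, 85, 83, 84, 85, 87, 86, 86, 85, 85, 85, 85, 86, 86, 84, 81, 77, 77, 82, 89, 91, 90, 89, 89, 90, 89, 88, 90, 108, 136, 163, 173]
[[288.09924772 263.66895054]]
now [ 0.4928 -0.032   0.3141] yaw 175.49
[np.float64(0.4547275201059444), np.float64(-0.40411789086629146), 0.25, 119.7] off [0.0087, -0.374, 0.0642] ang [-0.0, 0.0009, 1.2399]
[np.float64(0.4547275201059444), np.float64(-0.40411789086629146), 0.15, 119.7] off [0.0, 0.0, 0.1] ang [0.0, 0.0, 0.0]
[np.float64(0.425), np.float64(-0.352), 0.15, 119.7] off [0.06, 0.0, 0.0] ang [0.0, 0.0, 0.0]
[ 0.95  0.42 -1.24  1.91  0.44  1.13  1.03]
```

Guide A is flush (face at 59.7 mm vs rail foot 59.5 mm, 0.4° off). Move toward the supply and check guide B on the way.

Request:
drive_tool([
  {"gripper": 255,"offset": [0,-0.04,0],"angular": [0,0,0.15]},
  {"gripper": 255,"offset": [0,-0.08,0],"angular": [0,0,0.3]},
  {"gripper": 255,"offset": [0,-0.12,0.01],"angular": [0,0,0.45]},
  {"gripper": 255,"offset": [0,-0.16,0.02],"angular": [0,0,0.6]},
  {"gripper": 255,"offset": [0,-0.18,0.02],"angular": [0,0,0.6]},
])

```text
t: 43.55
eef_pos: [0.4775, -0.2152, 0.2918]
tool_rot: [-0.002, 0.275, 0.961, -0.0]
contact_force: [0.6, 0.6, 0.2]
gripper_width: 0.001
grasp_force: 0.0
```

```bash
python3 - <<'E'
from h import *
im,m=snap('wrist','w18')
rects(im,m,(24,140,185),(34,255,255),.075,'z75')
b,_=fr([.425,-.352],29.7)
plan([*b([0,-.06]),.25,119.7]); print(bot.get_obs()['q'].round(2))
E
```

```text
z75 px [474. 194.] c [612.6 -42.8] [45.  30.8] ang 85.4
now [ 0.4776 -0.2176  0.2921] yaw 148.07
[np.float64(0.4547275201059444), np.float64(-0.40411789086629146), 0.25, 119.7] off [-0.0793, -0.1703, 0.0421] ang [-0.0025, -0.0025, 0.6305]
[ 1.15  0.44 -1.07  1.87  0.43  1.09  0.93]
```

Guide B also flush (angle 85.4°, face ≈60 mm). Now the toggle.

Request:
drive_tool([
  {"gripper": 255,"offset": [-0.016,-0.035,0],"angular": [0,0,0.15]},
  {"gripper": 255,"offset": [-0.032,-0.07,0.01],"angular": [0,0,0.3]},
  {"gripper": 255,"offset": [-0.048,-0.105,0.02],"angular": [0,0,0.45]},
  {"gripper": 255,"offset": [-0.064,-0.14,0.03],"angular": [0,0,0.63]},
  {"gripper": 255,"offset": [-0.079,-0.17,0.042],"angular": [0,0,0.63]},
])

```text
t: 44.1
eef_pos: [0.4572, -0.3993, 0.2509]
tool_rot: [-0.0, 0.501, 0.866, -0.0]
contact_force: [0.5, -0.6, 0.4]
gripper_width: 0.0
grasp_force: 0.0
```

Request:
drive_tool([
  {"gripper": 255,"offset": [0,0,0],"angular": [0,0,0]},
  {"gripper": 255,"offset": [0,0,0],"angular": [0,0,0]},
])

```text
t: 44.3
eef_pos: [0.4573, -0.3974, 0.2507]
tool_rot: [-0.001, 0.499, 0.867, 0.001]
contact_force: [-0.2, 1.6, 0.5]
gripper_width: -0.002
grasp_force: 0.0
```

```bash
python3 - <<'E'
from h import *
b,_=fr([.425,-.352],29.7)
plan([*b([0,-.06]),.25,119.7],[*b([0,-.06]),.15,119.7],[*b([0,0]),.15,119.7]); print(bot.get_obs()['q'].round(2))
E
```

```text
now [ 0.4573 -0.3974  0.2507] yaw 120.15
[np.float64(0.4547275201059444), np.float64(-0.40411789086629146), 0.25, 119.7] off [-0.0046, -0.0056, 0.0006] ang [0.0005, -0.0032, 0.0099]
[np.float64(0.4547275201059444), np.float64(-0.40411789086629146), 0.15, 119.7] off [0.0, 0.0, 0.1] ang [0.0, 0.0, 0.0]
[np.float64(0.425), np.float64(-0.352), 0.15, 119.7] off [0.06, 0.0, 0.0] ang [0.0, 0.0, 0.0]
[ 1.23  0.56 -0.85  1.73  0.47  1.07  0.75]
```

Request:
drive_tool([
  {"gripper": 255,"offset": [-0.005,-0.006,0],"angular": [0,0,0.01]},
  {"gripper": 255,"offset": [-0.005,-0.006,0.03],"angular": [0,0,0.01]},
  {"gripper": 255,"offset": [-0.005,-0.006,0.07],"angular": [0,0,0.01]},
  {"gripper": 255,"offset": [-0.005,-0.006,0.1],"angular": [0,0,0.01]},
  {"gripper": 255,"offset": [-0.005,-0.006,0.1],"angular": [0,0,0.01]},
])

```text
t: 44.8
eef_pos: [0.4527, -0.4026, 0.1488]
tool_rot: [-0.003, 0.501, 0.865, 0.001]
contact_force: [-0.2, 0.3, 0.7]
gripper_width: 0.004
grasp_force: 0.0
```

Request:
drive_tool([
  {"gripper": 255,"offset": [0.01,0,0],"angular": [0,0,0]},
  {"gripper": 255,"offset": [0.02,0,0],"angular": [0,0,0]},
  {"gripper": 255,"offset": [0.03,0,0],"angular": [0,0,0]},
  {"gripper": 255,"offset": [0.04,0,0],"angular": [0,0,0]},
  {"gripper": 255,"offset": [0.05,0,0],"angular": [0,0,0]},
])

```text
t: 45.3
eef_pos: [0.4293, -0.3602, 0.1532]
tool_rot: [0.0, 0.502, 0.865, -0.0]
contact_force: [-0.5, 0.6, -0.3]
gripper_width: -0.003
grasp_force: 0.0
```

Request:
drive_tool([
  {"gripper": 255,"offset": [0.005,0,0],"angular": [0,0,0]},
  {"gripper": 255,"offset": [0.01,0,0],"angular": [0,0,0]},
  {"gripper": 255,"offset": [0.01,0,0],"angular": [0,0,0]},
])

```text
t: 45.6
eef_pos: [0.4252, -0.3531, 0.153]
tool_rot: [0.001, 0.502, 0.865, -0.0]
contact_force: [1.1, -2.6, 0.9]
gripper_width: -0.0
grasp_force: 1.3
```

Request:
drive_tool([
  {"gripper": 255,"offset": [-0.03,0,0],"angular": [0,0,0]},
  {"gripper": 255,"offset": [-0.06,0,0],"angular": [0,0,0]},
  {"gripper": 255,"offset": [-0.08,0,-0.05],"angular": [0,0,0]},
  {"gripper": 255,"offset": [-0.11,0,-0.1],"angular": [0,0,0]},
  {"gripper": 255,"offset": [-0.13,0,-0.12],"angular": [0,0,0]},
])

```text
t: 46.1
eef_pos: [0.49, -0.4658, 0.2752]
tool_rot: [0.001, 0.502, 0.865, 0.0]
contact_force: [0.5, -0.3, 0.0]
gripper_width: -0.002
grasp_force: 0.0
```

```bash
python3 - <<'E'
from h import *
a,_=snap('scene'); b,_=snap('side')
z=lambda i,y,x,h,w,W,H: cv2.resize(i[y:y+h,x:x+w],(W,H),interpolation=cv2.INTER_CUBIC)
cv2.imwrite('pics/fin.png',np.vstack([np.hstack([z(a,160,85,80,100,400,300),z(b,284,190,100,133,400,300)]),np.hstack([z(a,120,165,135,180,400,300),z(b,120,170,150,200,400,300)])]))
chips(); m=optics.camera_model('side'); rects(b,m,(24,140,60),(34,255,255),.07,'side',60)
E
```

```text
scene [(6, [0.025, 0.072], 'tray', [0.0, 0.085]), (27, [-0.032, -0.145], 'tray', [-0.058, -0.14]), (6, [0.022, -0.05], 'tray', [-0.002, -0.041]), (30, [-0.005, -0.162], 'tray', [-0.03, -0.158]), (8, [0.053, -0.015], 'tray', [0.03, -0.006]), (26, [0.025, -0.14], 'tray', [0.001, -0.136]), (8, [0.054, -0.052], 'tray', [0.031, -0.044]), (24, [0.075, -0.146], 'tray', [0.053, -0.142]), (26, [0.075, -0.163], 'tray', [0.052, -0.16])]
side [(177, [0.046, 0.043], 'tray', [0.064, 0.087]), (215, [0.047, -0.037], 'tray', [0.065, 0.001]), (10, [0.051, -0.025], 'tray', [0.07, 0.014]), (104, [0.034, -0.178], 'tray', [0.052, -0.149]), (53, [-0.015, -0.164], 'tray', [-0.001, -0.133]), (40, [-0.068, -0.167], 'tray', [-0.057, -0.137]), (49, [-0.044, -0.186], 'tray', [-0.032, -0.157])]
side px [262. 204.] c [613.7  -7.2] [153.8  41.9] ang 85.7
```

View pics/fin.png

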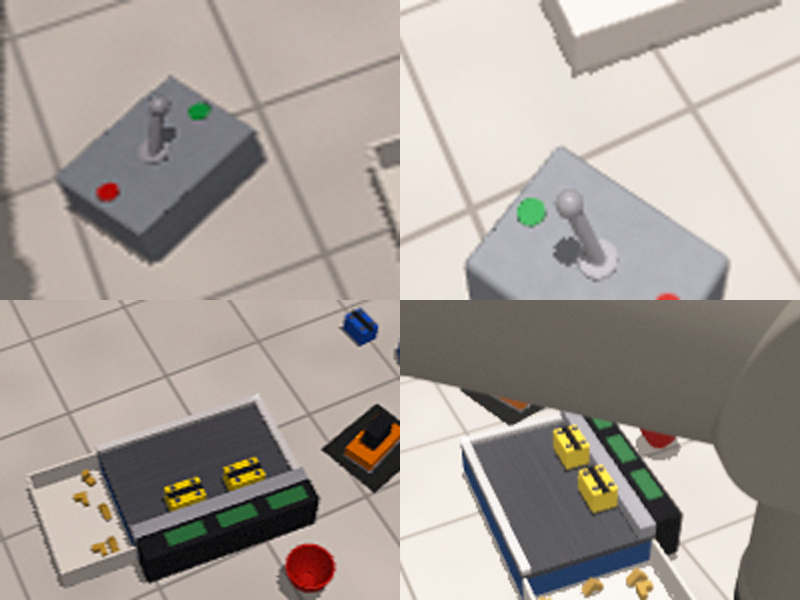

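The toggle leans to green. Both guides stand upright along the rail, all five chips are in the tray, the scraper is on its mat, and the robot touches nothing. Handing in.

```bash
python3 -c "
from station import bot
print(bot.hand_in())"
```

```text
the job is handed in; nothing more can be done
None
```

Handed in at about 46 s of simulated time: toggle flipped off and later back on, all five chips scraped into the tray, both yellow guides upright and flush to the rail, and the scraper back on its mat. On one wiping pass the scraper caught the rail and pressed with about 40 N at the wrist before I freed it, and the judge's verdict was not returned.

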